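# Unlock the banding machine's lever and take off the rest bracket

### The job

The aluminium rest bracket on the front of the plate-banding machine is to come off and stand on the cork mat. Lift the spring collar on the machine's lever, push the lever through the gate all the way to the far side and let the collar drop back down there, which swings the keeper off the bracket; then raise the bracket along its keyhole to the wide end, draw it off the stud and set it down, not dropped, upright on its foot in the middle of the round mat. Leave the lever over with its collar down, and do not knock the porcelain plate on the machine or shift the jar, brush pot and saucer.

Things in the scene. Friction and masses are not known exactly. Their poses are not given: they have to be found in the camera images.
- machine: Fixed grey banding machine, 280 (x) x 320 (y) x 100 mm high. Origin: middle of the lower edge of its front face, on the table; own x points into it (the front face, x = 0, looks to -x), y left, z up. Yaw within 0.2 rad. On its deck: lever and gate at y = +80 mm, a wheel with a porcelain plate at (185, 0), a lamp post at (100, 142).
- lever_pivot (a point): On the lever's hinge axis (along machine y), at (45, 80, 122) mm in the machine's frame; axes as the machine's. The lever is a 10 mm rod with an 18 mm ball on top, 95 mm long from here. The gate: two fixed 4 mm cheeks, 22 mm over all along y, rim 48 mm from here, with a hump up to 58 mm. A 12 mm cross shaft runs from here to the keeper at y = -35 mm.
- lever (a joint): Lever angle, 0 to 0.908 rad. It leans (value - 0.698) rad from vertical towards the machine's +x: at 0 (locked) 40 deg towards the front (-x), at 0.908 12 deg away; pushing its top to +x increases it. Friction 0.15 N m, stays where left. With the collar down the hump stops it at 0.105 from one side, at 0.733 from the other.
- collar (a joint): Lift of the spring collar along the lever rod away from the pivot, m: 0 (down, as at the start) to 0.014 (stop). A spring pushes it down, 4 N rising to 7 N. Lifted 0.008 or more, the lever passes the hump. Let go, it springs down; it gets fully down only with the lever short of 0.105 or beyond 0.733.
- collar_mid (a point): Gripping point on the collar's axis, 62 mm from the pivot along the lever when down; moves with it. Own z runs up along the lever, y along the hinge axis. Dark steel collar: round body 30 mm in diameter, from 5 mm below to 8 mm above this point, over a skirt 24 (along the swing) x 28 x 7 mm high.
- keeper_tip (a point): End of the keeper, a steel arm 65 mm long, 12 wide (y), 8 thick, turning with the lever's cross shaft. Locked, it lies level 6 mm above the bracket's left shoulder and stops the bracket from rising; with the lever beyond 0.733 it is swung up clear of the bracket, its tip about 170 mm above the table.
- lamp_edge (a point): Middle of the lower front edge of the lamp head, fixed to the machine: it reaches 30 mm from here into the machine, 72 mm to each side along y, 22 mm up; underside 246 mm above the table. It hangs over the far end of the lever's swing: an upright gripper there meets it, one leaning back to the front by 30 to 40 deg does not.
- stud (a point): Centre of the inner face of the stud's head, at (-14.5, -75, 82) mm in the machine's frame. The stud is a pin 8 mm in diameter standing out of the front face to -x, with a head 18 mm in diameter and 6 mm thick that ends 20.5 mm before the face.
- bracket: Loose L-shaped aluminium bracket, 0.3 kg, hung on the stud. Origin: centre of its underside. Foot 70 (x) x 110 (y) x 10 mm; upright plate 10 mm thick at x = +25 to +35, 110 wide, 100 high, its back on the machine's face, with a tab on top. Hung, its axes are the machine's within 3 deg, origin at (-36, -75, 12) mm in the machine's frame.
- keyhole_wide (a point): Centre of the keyhole's wide end, 28 x 28 mm, at (30, 0, 38) mm in the bracket's frame, axes as the bracket's; from it a 12 mm slot runs up 22 mm, the stud hanging in its top. Raise the bracket 32 mm (27 to 37) and the stud's head is in the wide end; then it draws straight off to the machine's -x, free after 21 mm.
- bracket_tab (a point): Gripping point in the middle of the tab, at (30, -12, 128) mm in the bracket's frame; axes as the bracket's. The tab is 44 mm wide (y), 10 thick (x) and rises from z = 100 to 145 mm. Hung, this point is 40 mm above the machine's deck and 5 mm before its front face.
- mat: Fixed round cork mat, 240 mm in diameter, 4 mm thick; origin: centre of its underside, on the table. Machine and mat may change sides.
- ware: White porcelain plate, 180 mm in diameter, fixed on the machine's wheel; origin: centre of its underside, at (185, 0, 118) mm in the machine's frame, rim 17 mm higher. Not to be knocked.
- paint_jar: Loose glass jar with white lid, 44 mm in diameter, 45 mm high; origin: centre of underside. To be left alone.
- brush_pot: Loose white pot with brushes, 72 mm in diameter, 90 mm high (brushes to 220 mm); origin: centre of underside. To be left alone.
- saucer: Loose white saucer, 110 mm in diameter, 18 mm high; origin: centre of underside. To be left alone.
There are look-alikes about, which are no part of the job. What is meant by the bracket is not green or orange, and is the smaller of those in its own colour.

How it is judged (in metres and radians):
On the way, in this order (a step that is already met when the one before it is completed fails the run):
1. the collar is lifted while the lever is still on the locked side (value of joint collar above 0.008 m and value of joint lever below 0.2 rad), for 0.1 s.
2. the lever is over on the far side with the collar down behind the hump (value of joint lever above 0.7 rad and value of joint collar below 0.003 m), for 0.2 s.
3. the bracket is raised on its stud to the keyhole's wide end (z of bracket in the frame of machine above 0.036 m and x of bracket in the frame of machine above -0.05 m), for 0.05 s.
4. the bracket is drawn off the stud (x of bracket in the frame of machine below -0.058 m), for 0.05 s.
At the end, for the whole second after the job is handed in: The bracket stands upright (within 0.08 rad) and at rest on its foot on the cork mat, the centre of its underside within 60 mm of the mat's centre; the lever is past 0.70 rad and the collar is down (below 3 mm) (all of step 2 and horizontal distance between bracket and mat below 0.06 m and angle between bracket's own z axis and vertical below 0.08 rad and height (world z) of bracket below 0.008 m and linear speed of bracket below 0.02 m/s); the robot touches nothing.
It fails at once if jar, brush pot or saucer shifted by more than 30 mm (distance of any of paint_jar, brush_pot, saucer from where it was at the start of the episode above 0.03 m).
It fails at once if the porcelain plate on the machine is knocked (over 3 N) (contact force between ware and anything else above 3 N).
It fails at once if the bracket is dropped (moves faster than 0.55 m/s with no finger on it) (contact force between the fingers and bracket below 0.05 N and linear speed of bracket above 0.55 m/s).
It also fails if it takes over 58 s, if anything falls off the work surface, if the arm or the gripper's body presses on something with over 40 N, if the wrist force passes 120 N, or if a joint passes its speed limit or range.

### The arm

A 6-joint arm with a two-finger parallel gripper is mounted at the origin on the work surface. World frame = base frame: x ahead of the robot, y to its left, z up, the work surface at z = 0. Lengths are in m, angles in degrees, forces in N, time in s.
With the tool pointing down it reaches from about 0.4 to 0.825 m from the base axis. Payload 7 kg.
Tool frame: the origin (TCP) lies midway between the tips of the shut fingers; the grasp point (between the pads) lies 19 mm behind it; z points along the fingers, x is the direction in which the jaws open and shut, and the axes are right-handed (so a half turn about z gives the same grasp; the last joint's range is limited). The gripper opens to 88 mm and grips with 3 to 60 N. Pads are 19 mm wide; open, the fingers measure 130 mm over their backs; the gripper's body (78 mm by 193 mm) begins 47 mm behind the grasp point.
Start: joints at [85.376, 20.546, 0.682, 0, -70.136, -16.507], TCP at [0.243, 0.63, 0.227] pointing down, gripper open.
Joint ranges: [-176.03, 176.03], [-82.01, 121.73], [-58.28, 71.71], [-173.87, 95.51], [-174.79, -0.11], [-173.66, 173.66]. Speed limits (degrees/s): [136.94, 136.94, 172.46, 180, 180, 180].

### API

Orientations are given as [roll, pitch, yaw] about the fixed x, y, z axes, in that order (R = Rz(yaw) Ry(pitch) Rx(roll)).
In Python, from plant import ctrl, vision, nets gives the robot as it stands.
- The arm moves only by the shell command python3 -m jog 'ROWS'. ROWS is text: rows parted by semicolons, each of 7 numbers parted by spaces: the turn, a rotation vector about the tool's x, y, z in units of 0.1 rad (1.0 is 0.1 rad), then the shift along the tool's x, y, z in units of 4 cm (1.0 is 4 cm), then the opening, from -1 (shut) to 1 (fully open). In form: rx ry rz x y z jaw; .... A call has 1 to 8 rows; each row shifts and turns the commanded pose from where the row before left it, along the tool's axes as they then stand; what a row does not reach is not made up. A row lasts 1/8 s, in which the tool goes at most 62.5 mm and 10.7 degrees, less where a joint would pass 70% of its speed; a pose out of reach is approached as far as the arm can. A call with a number of a shift or a turn outside -1 to 1 is refused whole. A call with a gripper value outside its range is refused whole. The fingers move at their own pace and stop on an object; the grip force is fixed at half the most. Time passes only in rows, so rows that do not move let the fingers close. It gives the time, the measured TCP pose, the force and the opening at its end, in the units of the state.
- ctrl.get_obs(): the state, without advancing time (a new reading comes with each control period).
- vision.snapshot(name): name is "scene" or "top"; returns (picture, depth): 420x560x3 uint8, red, green, blue; 420x560 float32, m along the optical axis (not along the pixel's ray), 0 where there is no reading.
- vision.camera_info(name): a dict with "camera_matrix" (3x3 intrinsics, pixels), "D" ([k1, k2, p1, p2, k3] as OpenCV has them; the pictures are not rectified), "camera_from_world" (4x4, takes a point from world to camera coordinates). Camera axes: x right, y down, z forward; pixel columns grow to the right and rows downward; lengths in m; the calibration is good to about 2 mm. A picture is of the moment at which its call begins. camera_info takes no time and is no camera call.
- ctrl.close_job(): hands the job in, once; it reports no verdict.
Trained networks look in the newest picture that a camera, given by its name, has taken for a name from the list of things; names that differ only in an ending like _2 or _b are one class to them, and where a whole thing is asked for, a point or a joint stands for the part that bears it (a point fixed in the world has none). Each returns a list of dicts, best first, with "score" (0 to 1); they miss things now and then, are a little off and sometimes report something else, mostly with a low value. They report only what shows in the picture. A call takes as long as a camera call. They do not tell look-alikes from the thing itself.
- nets.boxes_of(target, camera): "location" ([x, y, z] in m, in world coordinates, good to about 4 mm: the middle of the surface that is visible of it).
The state is a dict: "clock": time; "joint_pos": joint angles; "qvel": joint speeds; "tau": joint torques, N m; "tool_pos": TCP position; "orientation": TCP orientation; "force": force on the tool from outside, world axes, zero at the start; "moment": the same for the moment, N m; "opening": finger opening in m.
Only numpy, scipy, OpenCV 4.12 (cv2) and the standard library are available. Lean on these libraries where they do the work, as an engineer would, in place of code of your own. Each camera call takes 0.05 s, during which the arm holds its last target.

## Working session

There is one attempt and no reset: what is moved stays moved. The work goes in short steps, Python scripts to look and compute and a shell command to move; the robot and the scene stay as the last step left them, time stands still between calls to the robot, and variables do not carry over. Pictures are saved under pics/ and viewed, and the job is handed in when it is done.

```bash
ls; mkdir -p pics; python3 - <<'E'
from plant import ctrl, vision, nets
import cv2
print(ctrl.get_obs())
for n in("scene","top"):
    p,d=vision.snapshot(n); cv2.imwrite(f"pics/{n}0.png",p[:,:,::-1])
    import numpy as np; np.savez(f"{n}0.npz",p=p,d=d)
    c=vision.camera_info(n); print(n,c)
    for t in("machine","lever_pivot","lever","collar","keeper_tip","bracket","bracket_tab","mat","ware","stud","lamp_edge"):
        try: print(n,t,[(round(r['score'],2),np.round(r['location'],3).tolist()) for r in nets.boxes_of(t,n)])
        except Exception as e: print(t,e)
print(ctrl.get_obs()['clock'])
E
```

```text
pics
{'clock': 0.0, 'joint_pos': array([ 8.53771975e+01,  2.05909052e+01,  6.34010505e-01, -2.16681450e-02,
       -7.01364536e+01, -1.65067063e+01]), 'qvel': array([-0.07013792, -0.02244284, -0.04203643,  0.04181392,  0.00296377,
        0.00805449]), 'tau': array([-1.05288764e-03, -5.82715452e+01,  2.93061000e+01,  6.99717566e+00,
        6.90771107e-03, -1.56751439e-04]), 'tool_pos': array([0.24316308, 0.62914736, 0.22562561]), 'orientation': array([-1.79993004e+02, -9.52891715e-02, -1.11136894e+02]), 'force': array([-0.05715655,  0.13228698, -0.1468385 ]), 'moment': array([0.02587242, 0.01647594, 0.0257782 ]), 'opening': 0.08763559164628497}
scene {'camera_matrix': array([[467.10058236,   0.        , 282.52696762],
       [  0.        , 467.10058236, 209.49434346],
       [  0.        ,   0.        ,   1.        ]]), 'D': array([-0.07068092,  0.        ,  0.        ,  0.        ,  0.        ]), 'camera_from_world': array([[-0.23495681,  0.97200002,  0.00335434,  0.12778725],
       [ 0.72538277,  0.17763823, -0.6650297 , -0.28620278],
       [-0.64700474, -0.15382007, -0.74680938
[... 1567 characters left out ...]
219, 0.102]), (0.25, [0.515, -0.202, 0.004])]
top lever_pivot [(0.63, [0.659, 0.221, 0.101])]
top lever [(0.71, [0.564, 0.255, 0.126])]
top collar [(0.43, [0.542, 0.29, 0.178])]
top keeper_tip [(0.7, [0.565, 0.255, 0.13]), (0.21, [0.384, -0.003, 0.039])]
top bracket [(0.9, [0.798, -0.134, 0.016]), (0.7, [0.583, 0.483, 0.011]), (0.65, [0.348, 0.326, 0.014]), (0.64, [0.508, 0.136, 0.022]), (0.46, [0.516, -0.202, 0.005])]
top bracket_tab [(0.89, [0.507, 0.138, 0.022]), (0.88, [0.348, 0.326, 0.015]), (0.74, [0.592, 0.484, 0.011])]
top mat [(0.87, [0.516, -0.202, 0.008])]
top ware [(0.8, [0.725, 0.221, 0.126])]
top stud [(0.61, [0.656, 0.224, 0.1])]
top lamp_edge [(0.56, [0.654, 0.222, 0.1])]
1.2
```

```bash
python3 -c "
import cv2
for n in('scene','top'):
    a=cv2.imread(f'pics/{n}0.png'); cv2.imwrite(f'pics/{n}0b.png',cv2.resize(a,(800,600),interpolation=cv2.INTER_CUBIC))"
```

```text
(no output)
```

View pics/scene0b.png

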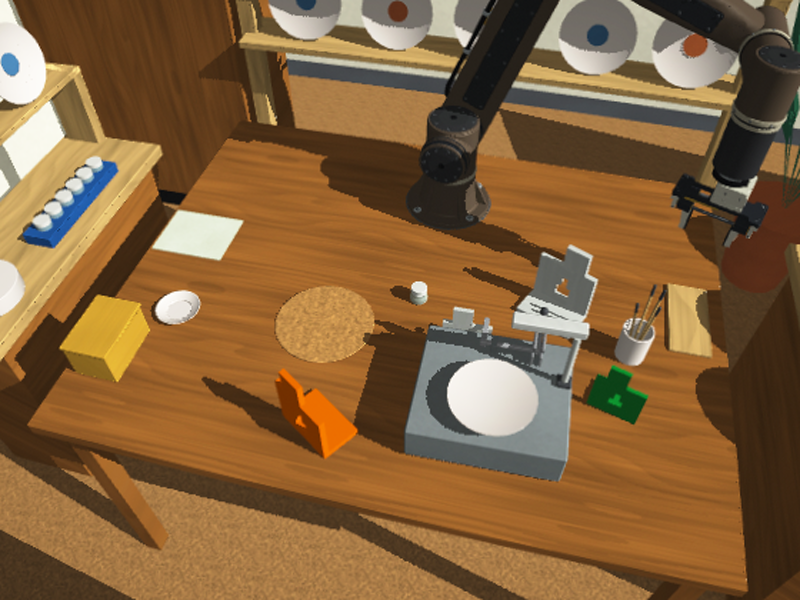

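View pics/top0b.png

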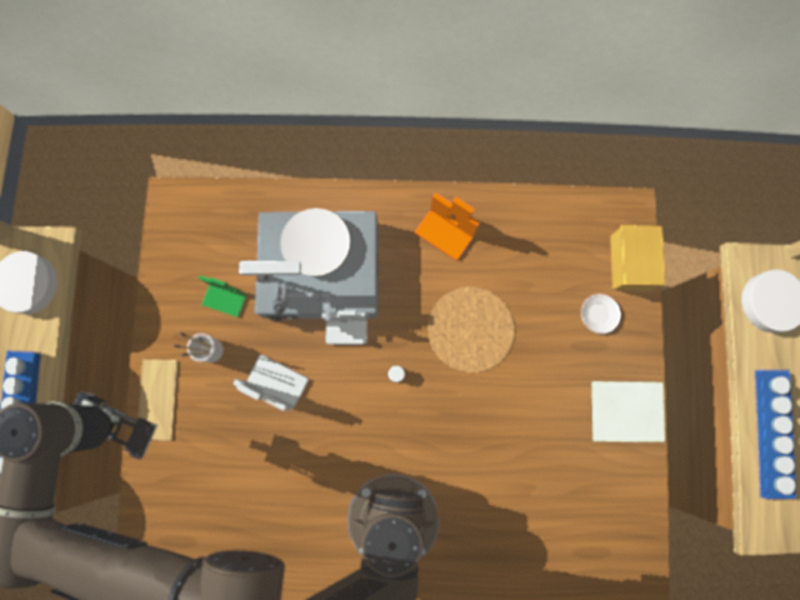

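The aluminium candidates are the big one standing loose at (560,290) in the scene picture and (275,385) in the top picture, and the smaller one on the machine front at (460,320) and (347,328). Green (617,395) and orange (315,415) are excluded. The hung one fits. Next I'll take an enlarged crop and measure from the depth.

```bash
cat > h.py <<'E'
import numpy as np, cv2, json
from plant import ctrl, vision, nets
def cloud(n,d):
    c=vision.camera_info(n); K=c['camera_matrix'];D=c['D'];T=c['camera_from_world']
    v,u=np.mgrid[0:d.shape[0],0:d.shape[1]]
    q=cv2.undistortPoints(np.stack([u,v],-1).reshape(-1,1,2).astype(np.float64),K,D).reshape(-1,2)
    P=np.c_[q,np.ones(len(q))]*d.reshape(-1,1)
    W=(P-T[:3,3])@T[:3,:3]
    W[d.reshape(-1)<=0]=np.nan
    return W.reshape(d.shape+(3,))
def proj(n,X):
    c=vision.camera_info(n);T=c['camera_from_world']
    r,_=cv2.Rodrigues(T[:3,:3]); return cv2.projectPoints(np.atleast_2d(X).astype(float),r,T[:3,3],c['camera_matrix'],c['D'])[0].reshape(-1,2)
def ray(n,uv):
    c=vision.camera_info(n);T=c['camera_from_world']
    q=cv2.undistortPoints(np.array(uv,float).reshape(-1,1,2),c['camera_matrix'],c['D']).reshape(-1,2)
    dd=np.c_[q,np.ones(len(q))]@T[:3,:3]; o=-T[:3,:3].T@T[:3,3]
    return o,dd
E
python3 - <<'E'
from h import *
for n in("scene","top"):
    z=np.load(n+"0.npz");d=z['d'];p=z['p'];W=cloud(n,d)
    x,y,zz=W[...,0],W[...,1],W[...,2]
    m=(x>.45)&(x<.95)&(y>.0)&(y<.45)&(abs(zz-.1)<.006)
    # largest comp
    k,l,s,_=cv2.connectedComponentsWithStats(m.astype(np.uint8)); i=1+np.argmax(s[1:,4]); mm=l==i
    P=W[mm]; r=cv2.minAreaRect(P[:,:2].astype(np.float32)); print(n,s[i],np.median(P[:,2]),r, cv2.boxPoints(r))
    t=(x>.2)&(x<1)&(abs(y)<.6)&(abs(zz)<.01); print('table z',np.nanmedian(zz[t]))
    # mat : cork
    hsv=cv2.cvtColor(p,cv2.COLOR_RGB2HSV)
    # plate
    w=(p.min(-1)>150)&(np.hypot(x-.75,y-.22)<.13)&(zz>.112)&(zz<.15)
    (c,rr)=cv2.minEnclosingCircle(W[w][:,:2].astype(np.float32)); print('plate',c,rr)
    b=(np.hypot(x-.52,y+.2)<.14)
    a=p; 
    uv=proj(n,[[.52,-.2,0.004]])[0]; print('mat uv',uv, p[int(uv[1]),int(uv[0])], p[int(uv[1])+45,int(uv[0])+45])
def crop(n,u0,v0,w,h,s,o):
    p=np.load(n+"0.npz")['p'][v0:v0+h,u0:u0+w,::-1]; cv2.imwrite(o,cv2.resize(p,None,fx=s,fy=s,interpolation=cv2.INTER_CUBIC))
crop("scene",280,165,150,130,5,"pics/c1.png")
crop("top",150,130,130,150,4,"pics/c2.png")
E
```

```text
scene [ 283  226  117   97 5112] 0.09842551924328653 ((0.676985502243042, 0.21997353434562683), (0.29058703780174255, 0.31818854808807373), 1.9446280002593994) [[0.526377   0.37404582]
 [0.5371743  0.05604055]
 [0.827594   0.06590125]
 [0.8167967  0.3839065 ]]
table z -0.0013310665446270035
plate (0.7234535813331604, 0.22313781082630157) 0.09244302660226822
mat uv [227.69475401 224.83312281] [200 147  76] [68 43 21]
top [ 179  148   85   75 2406] 0.10073420970592753 ((0.6704397201538086, 0.22114425897598267), (0.28979286551475525, 0.317588746547699), 1.5372289419174194) [[0.52133554 0.37599444]
 [0.5298553  0.05851997]
 [0.8195439  0.06629407]
 [0.8110241  0.38376856]]
table z 0.0013173645570112055
plate (0.7211551666259766, 0.22590696811676025) 0.09200678765773773
mat uv [329.15171619 229.61946246] [209 163 105] [185 130  75]
```

View pics/c1.png

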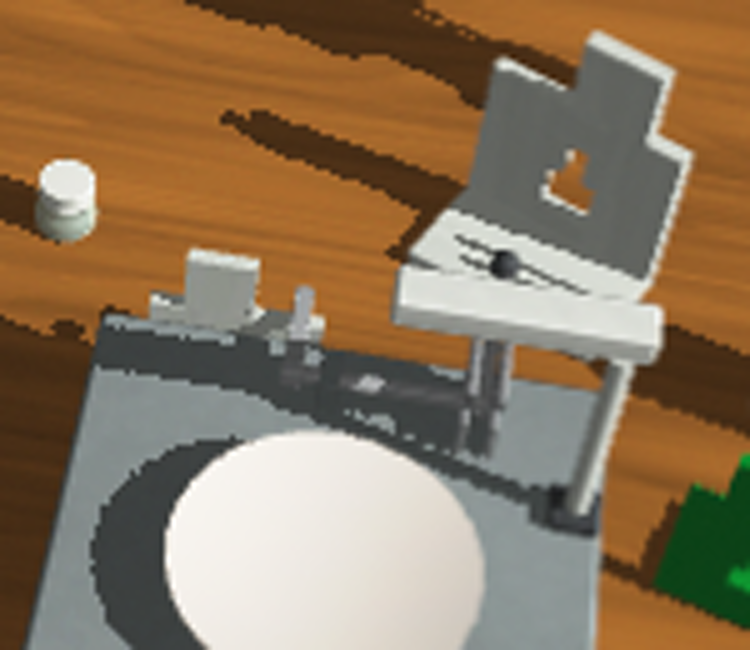

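View pics/c2.png

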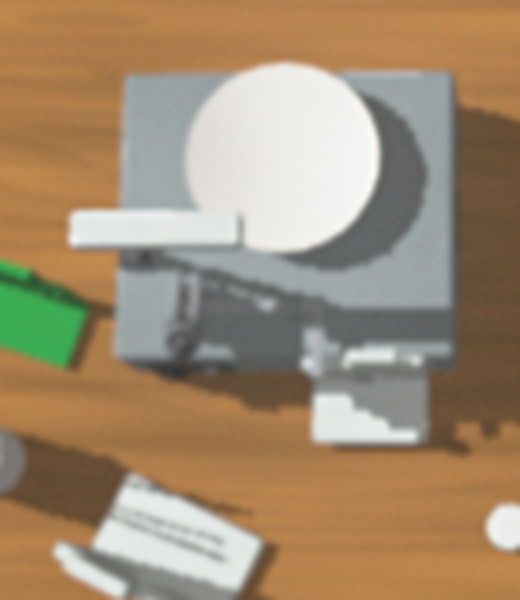

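c1 shows the smaller aluminium bracket's tab at crop (222,290), against the machine's front. The large one, with the keyhole in plain view, stands free at crop (590,160). So the hung one is the bracket. Next is refining the machine pose.

```bash
python3 - <<'E'
from h import *
from scipy.optimize import least_squares
# refine deck edges: sample gradient maxima along normals of predicted edges
def T(x,y,a):
    c,s=np.cos(a),np.sin(a); return lambda P:np.c_[x+c*P[:,0]-s*P[:,1],y+s*P[:,0]+c*P[:,1],P[:,2]]
edges={'back':((280,-150),(280,150)),'right':((60,-160),(270,-160)),'left':((150,160),(270,160))}
for n in("scene","top"):
    p=np.load(n+"0.npz")['p'];g=cv2.GaussianBlur(p,(0,0),.8).astype(float)
    x,y,a=.537,.219,.03
    for it in range(4):
        f=T(x,y,a);A=[];obs=[]
        for k,(s,e) in edges.items():
            for t in np.linspace(0,1,25):
                q=np.r_[np.array(s)*(1-t)+np.array(e)*t,100]/1000
                nrm={'back':(1,0),'right':(0,-1),'left':(0,1)}[k]
                offs=np.linspace(-.012,.012,49)
                L=np.array([[q[0]+nrm[0]*o,q[1]+nrm[1]*o,.1] for o in offs])
                uv=proj(n,f(L)).astype(np.float32)
                v=np.stack([cv2.remap(g[...,c].astype(np.float32),uv[:,:1],uv[:,1:],cv2.INTER_LINEAR)[:,0] for c in range(3)],-1)
                gr=np.abs(np.gradient(v,axis=0)).sum(1); w=gr**2*np.exp(-(offs/.008)**2)
                if gr.max()<5: continue
                o=offs[np.argmax(w)]
                P=f(np.array([[q[0]+nrm[0]*o,q[1]+nrm[1]*o,.1]]))[0]; obs.append((k,P))
        def res(v):
            c,s=np.cos(v[2]),np.sin(v[2]);r=[]
            for k,P in obs:
                dx,dy=P[0]-v[0],P[1]-v[1]; mx,my=c*dx+s*dy,-s*dx+c*dy
                r.append({'back':mx-.28,'right':my+.16,'left':my-.16}[k])
            return np.array(r)*1000
        so=least_squares(res,[x,y,a],loss='soft_l1'); x,y,a=so.x
    r=res(so.x); print(n,so.x,{k:(np.median(r[[o[0]==k for o in obs]]).round(2),np.std(r[[o[0]==k for o in obs]]).round(2)) for k in edges})
for n in("scene","top"):
    z=np.load(n+"0.npz");d=z['d'];p=z['p'];W=cloud(n,d);x,y,zz=W[...,0],W[...,1],W[...,2]
    hsv=cv2.cvtColor(p,cv2.COLOR_RGB2HSV)
    # mat colour
    lab=cv2.cvtColor(p,cv2.COLOR_RGB2LAB).astype(float)
    uv=proj(n,[[.52,-.2,.004]])[0].astype(int)
    ref=np.median(lab[uv[1]-5:uv[1]+5,uv[0]-5:uv[0]+5].reshape(-1,3),0)
    m=(np.linalg.norm((lab-ref)*[.6,1,1],axis=-1)<18)&(np.hypot(x-.52,y+.2)<.16)
    m=cv2.morphologyEx(m.astype(np.uint8),cv2.MORPH_OPEN,np.ones((3,3)))
    cs,_=cv2.findContours(m,cv2.RETR_EXTERNAL,cv2.CHAIN_APPROX_NONE);c=max(cs,key=cv2.contourArea).reshape(-1,2)
    o,dd=ray(n,c);P=o+dd*((.004-o[2])/dd[:,2])[:,None]
    (c2,r)=cv2.minEnclosingCircle(P[:,:2].astype(np.float32));el=cv2.fitEllipse(P[:,:2].astype(np.float32)); print(n,'mat',c2,r,el)
    # lamp head
    m=(zz>.235)&(zz<.29)&(x>.5)&(x<.75)&(y>.15)&(y<.45)
    P=W[m]; print('lamp',m.sum(),P.min(0),P.max(0),cv2.minAreaRect(P[:,:2].astype(np.float32)))
    for nm,(cx,cy) in dict(decoy=(.345,.33),pot=(.45,.43),tab=(.53,.135)).items():
        m=(np.hypot(x-cx,y-cy)<.09)&(zz>.03)
        if nm=='tab': m=(np.hypot(x-cx,y-cy)<.05)&(zz>.12)
        P=W[m]; 
        if len(P): print(nm,m.sum(),P.min(0).round(3),P.max(0).round(3),np.median(P,0).round(3))
for t in("brush_pot","paint_jar","saucer"):
    for n in("scene","top"): print(t,n,nets.boxes_of(t,n)[:2])
E
```

```text
scene [0.54006595 0.21904022 0.02478596] {'back': (np.float64(0.04), np.float64(0.88)), 'right': (np.float64(1.64), np.float64(0.92)), 'left': (np.float64(-1.47), np.float64(0.72))}
top [0.53724474 0.22005831 0.03056577] {'back': (np.float64(-0.04), np.float64(2.33)), 'right': (np.float64(0.06), np.float64(0.66)), 'left': (np.float64(-0.45), np.float64(1.26))}
scene mat (0.5220136642456055, -0.2021474987268448) 0.12069366872310638 ((0.5215592384338379, -0.2031528353691101), (0.2306739240884781, 0.23642009496688843), 89.69857788085938)
lamp 679 [0.60630568 0.23305146 0.23547959] [0.64455408 0.37717061 0.27143184] ((0.6261324882507324, 0.3051244020462036), (0.038071103394031525, 0.1439484804868698), 0.6470620632171631)
decoy 1138 [0.289 0.275 0.03 ] [0.366 0.411 0.195] [0.333 0.351 0.106]
pot 278 [0.366 0.404 0.03 ] [0.483 0.518 0.187] [0.459 0.497 0.074]
tab 168 [0.519 0.107 0.12 ] [0.549 0.184 0.16 ] [0.539 0.133 0.139]
top mat (0.5343007445335388, -0.18934643268585205) 0.14094866812229156 ((0.5300374627113342, -0.19816626608371735), (0.23104031383991241, 0.27204155921936035), 100.55
[... 290 characters left out ...]
0.03 ] [0.474 0.517 0.19 ] [0.44  0.491 0.074]
tab 69 [0.52  0.091 0.12 ] [0.552 0.185 0.164] [0.531 0.137 0.152]
brush_pot scene [{'location': [0.4589, 0.5196, 0.0728], 'score': 0.65}]
brush_pot top [{'location': [0.4392, 0.5211, 0.0644], 'score': 0.64}, {'location': [0.5638, 0.2558, 0.1289], 'score': 0.57}]
paint_jar scene [{'location': [0.4008, 0.0038, 0.0384], 'score': 0.46}]
paint_jar top [{'location': [0.3835, -0.0011, 0.0448], 'score': 0.58}, {'location': [0.5076, 0.1354, 0.0237], 'score': 0.27}]
saucer scene [{'location': [0.5654, -0.5699, 0.0127], 'score': 0.64}, {'location': [0.7182, 0.2378, 0.1018], 'score': 0.4}]
saucer top [{'location': [0.5677, -0.5642, 0.0133], 'score': 0.85}]
```

```bash
cat >> h.py <<'E'
from scipy.spatial.transform import Rotation as Ro
M0=np.array([.538,.2195]);MY=.028
def m2w(p): # machine mm -> world m
    p=np.array(p,float)/1000;c,s=np.cos(MY),np.sin(MY);return np.array([M0[0]+c*p[0]-s*p[1],M0[1]+s*p[0]+c*p[1],p[2]])
def Rt(tilt,yaw=MY): # tool x=-my, leaning tilt rad
    return Ro.from_euler('z',yaw)*Ro.from_matrix(np.array([[0,-1,0],[-1,0,0],[0,0,-1]]).T)*Ro.from_rotvec([tilt,0,0])
def delta(G,tilt,yaw=MY,back=0,s=None,grasp=True):
    s=s or ctrl.get_obs();R=Ro.from_euler('xyz',s['orientation'],degrees=True);t=Rt(tilt,yaw)
    tz=t.apply([0,0,1]); P=np.array(G)+tz*((.019 if grasp else 0)-back)
    d=R.inv().apply(P-s['tool_pos'])/.04; r=(R.inv()*t).as_rotvec()/.1
    d2=t.inv().apply(P-s['tool_pos'])/.04
    print('clock',s['clock'],'rot units',r.round(2),'shift cur-axes',d.round(2),'shift target-axes',d2.round(2),'tool',np.round(s['tool_pos'],4),'F',np.round(s['force'],1),'open',round(s['opening'],4))
def lev(q,r=62): a=q-.698; return m2w([45+r*np.sin(a),80,122+r*np.cos(a)])
E
python3 -m jog '0 0 -0.99 0 0 -0.75 1;0 0 -0.99 0 0 -0.75 1;0 0 -0.99 0 0 -0.75 1;0 0 -0.99 0 0 -0.75 1;0 0 0 0.95 -0.65 0 1;0 0 0 0.95 -0.65 0 1;0 0 0 0.95 -0.65 0 1;0 0 0 0.95 -0.65 0 1'
python3 -c "
from h import *
delta(lev(0),.8,back=.1)"
```

```text
clock: 2.5
tool_pos: [0.3521, 0.4792, 0.3467]
orientation: [-180.0, 0.0, -88.4]
force: [0.7, 0.6, 0.9]
opening: 0.0877
clock 2.5 rot units [ 8.    0.   -0.01] shift cur-axes [ 4.62 -3.14  3.02] shift target-axes [ 4.62 -0.02  4.36] tool [0.3521 0.4792 0.3467] F [0.7 0.6 0.9] open 0.0877
```

```bash
python3 -m jog '1 0 0 0.58 0 0 1;1 0 0 0.58 0 0 1;1 0 0 0.58 0 0 1;1 0 0 0.58 0 0 1;1 0 0 0.58 0 0 1;1 0 0 0.58 0 0 1;1 0 0 0.58 0 0 1;1 0 0 0.56 0 0 1'
python3 -c "
from h import *
delta(lev(0),.8,back=.1)"
```

```text
clock: 3.5
tool_pos: [0.3565, 0.295, 0.3469]
orientation: [-134.0, 0.1, -88.4]
force: [-1.1, -0.9, 0.1]
opening: 0.0877
clock 3.5 rot units [-0.03  0.01 -0.01] shift cur-axes [ 0.02 -0.02  4.37] shift target-axes [ 0.01 -0.03  4.37] tool [0.3565 0.295  0.3469] F [-1.1 -0.9  0.1] open 0.0877
```

```bash
python3 -m jog '0 0 0 0 0 0.95 1;0 0 0 0 0 0.95 1;0 0 0 0 0 0.95 1;0 0 0 0 0 0.95 1;0 0 0 0 0 0.5 1;0 0 0 0 0 0.5 1'
python3 - <<'E'
from h import *
for n in("scene","top"):
    p,d=vision.snapshot(n); np.savez(n+"1.npz",p=p,d=d)
    f=proj(n,np.array([lev(0),lev(0,95),lev(0,0)])).round(1); print(n,f.tolist())
    u,v=f[0].astype(int); u0,v0=u-55,v-60
    c=cv2.resize(p[v0:v0+120,u0:u0+130,::-1],None,fx=5,fy=5,interpolation=cv2.INTER_CUBIC)
    for q in f: cv2.circle(c,tuple(((q-[u0,v0]+.5)*5).astype(int)),4,(0,0,255),1)
    cv2.imwrite(f"pics/{n}1.png",c); print(u0,v0)
delta(lev(0),.8,back=.08)
E
```

```text
clock: 4.25
tool_pos: [0.502, 0.3194, 0.2399]
orientation: [-136.2, -1.1, -89.5]
force: [0.3, 0.0, 0.6]
opening: 0.0877
scene [[380.3, 225.1], [382.2, 214.3], [376.9, 245.1]]
325 165
top [[195.1, 214.7], [193.5, 219.5], [198.0, 206.1]]
140 154
clock 4.35 rot units [ 0.36 -0.3  -0.01] shift cur-axes [0.49 0.57 0.41] shift target-axes [0.5  0.58 0.37] tool [0.5022 0.3186 0.239 ] F [-0.3 -0.2 -0.7] open 0.0877
```

View pics/scene1.png

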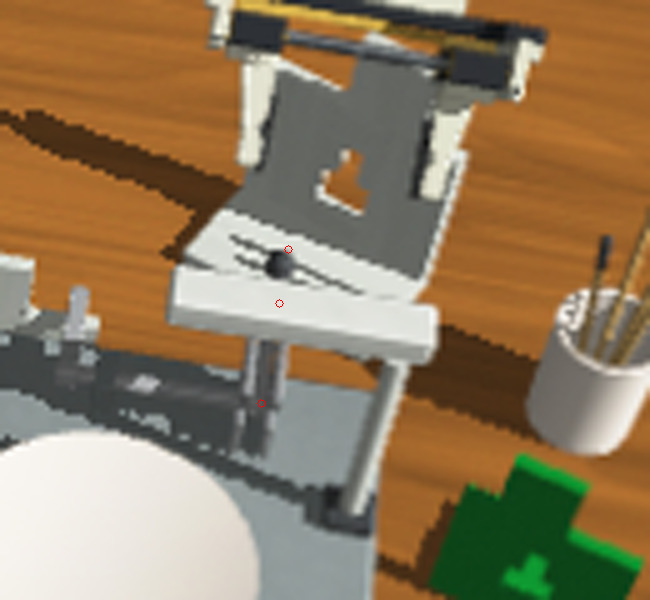

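View pics/top1.png

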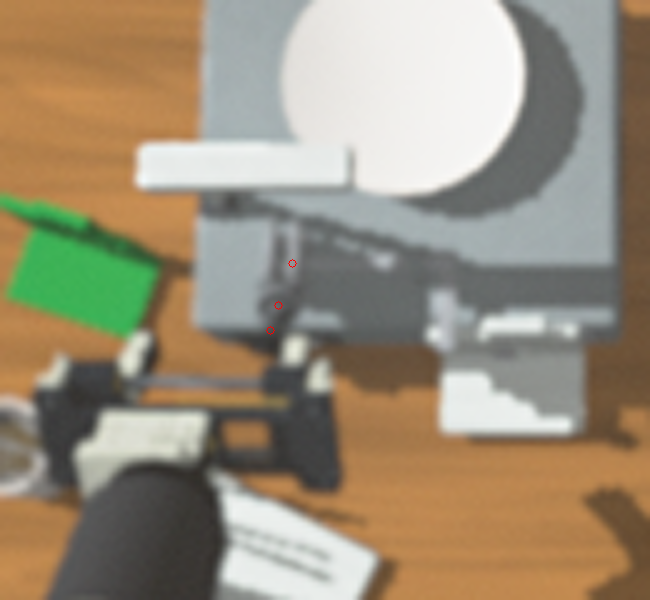

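```bash
python3 - <<'E'
from h import *
s=ctrl.get_obs(); print(s['joint_pos'].round(1),s['qvel'].round(1))
p=np.load('top0.npz')['p'];u0,v0=175,190
c=cv2.resize(p[v0:v0+45,u0:u0+60,::-1],None,fx=13,fy=13,interpolation=cv2.INTER_CUBIC)
for q in proj('top',np.array([lev(0),lev(0,95),lev(0,0)])): cv2.circle(c,tuple(((q-[u0,v0]+.5)*13).astype(int)),5,(0,0,255),1)
p=np.load('scene0.npz')['p'];u0,v0=350,190
c2=cv2.resize(p[v0:v0+60,u0:u0+60,::-1],None,fx=10,fy=10,interpolation=cv2.INTER_CUBIC)
for q in proj('scene',np.array([lev(0),lev(0,95),lev(0,0)])): cv2.circle(c2,tuple(((q-[u0,v0]+.5)*10).astype(int)),5,(0,0,255),1)
cv2.imwrite('pics/z1.png',cv2.convertScaleAbs(c,alpha=1.5,beta=20));cv2.imwrite('pics/z2.png',cv2.convertScaleAbs(c2,alpha=1.5,beta=20))
E
```

```text
[ 56.8  -0.8 -58.2  82.5 -36.1 -37.8] [ 2.3 -1.9  0.  -4.1 -2.5  1.9]
```

View pics/z1.png

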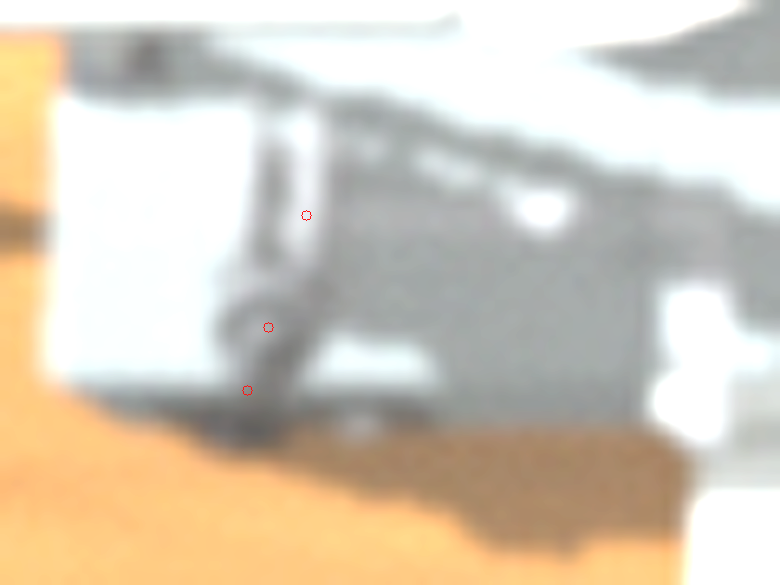

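View pics/z2.png

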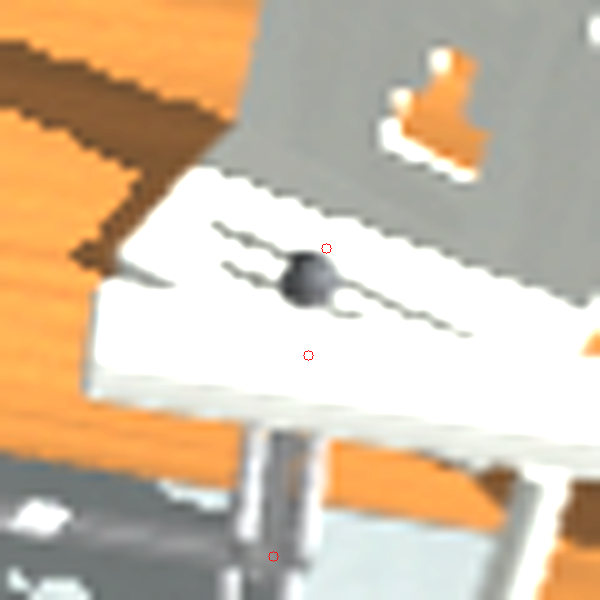

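```bash
cat > kin.py <<'E'
import numpy as np, itertools
from scipy.spatial.transform import Rotation as Ro
from scipy.optimize import least_squares
LO=np.array([-176.03,-82.01,-58.28,-173.87,-174.79,-.11]);
LO=np.array([-176.03,-82.01,-58.28,-173.87,-174.79,-173.66]);HI=np.array([176.03,121.73,71.71,95.51,-.11,173.66])
def fk(q,P,s4,s6,T0=None):
    h,a,L1,e,L2,L3=P; q=np.radians(q)
    r=lambda ax,t:Ro.from_rotvec(np.array(ax)*t)
    R=r([0,0,1],q[0]); p=np.array([0,0,h])+R.apply([a,0,0])
    R=R*r([0,1,0],q[1]); p=p+R.apply([0,0,L1])
    R=R*r([0,-1,0],q[2]); p=p+R.apply([L2,0,e])
    R=R*r([s4,0,0],q[3])*r([0,-1,0],q[4])*r([s6,0,0],q[5]); p=p+R.apply([L3,0,0])
    if T0 is not None: R=R*T0
    return p,R
E
cat > data.txt <<'E'
E
python3 - <<'E'
from h import *; from kin import *
s=ctrl.get_obs()
data=[([85.376,20.546,.682,0,-70.136,-16.507],[.243,.63,.227],[180,0,-111.137])]
data.append((s['joint_pos'],s['tool_pos'],s['orientation']))
for s4,s6 in itertools.product((1,-1),(1,-1)):
    Rs=[Ro.from_euler('xyz',d[2],degrees=True) for d in data]
    T=[fk(d[0],[0]*6,s4,s6)[1].inv()*r for d,r in zip(data,Rs)]
    err=np.degrees((T[0].inv()*T[1]).magnitude()); print(s4,s6,err, T[0].as_matrix().round(2).tolist())
    if err<3:
        f=lambda P:np.concatenate([fk(d[0],P,s4,s6)[0]-d[1] for d in data]+[.001*(P-np.array([.35,0.05,.4,0,.4,.25]))])
        so=least_squares(f,[.35,.05,.4,0,.4,.25]); print(so.x.round(4),np.abs(so.fun[:6]).max())
E
```

```text
1 1 131.28364182216242 [[-0.0, 0.0, 1.0], [0.54, 0.84, 0.0], [-0.84, 0.54, -0.0]]
1 -1 165.02582052793508 [[-0.0, -0.0, 1.0], [0.0, 1.0, 0.0], [-1.0, 0.0, -0.0]]
-1 1 42.61610126957261 [[-0.0, 0.0, 1.0], [0.54, 0.84, 0.0], [-0.84, 0.54, -0.0]]
-1 -1 0.00599999999999807 [[-0.0, -0.0, 1.0], [0.0, 1.0, 0.0], [-1.0, 0.0, -0.0]]
[ 0.3503  0.2527  0.4188 -0.0047  0.2653  0.4208] 0.19079768265897679
```

```bash
cat > rec.py <<'E'
from h import *
s=ctrl.get_obs(); open('data.txt','a').write(json.dumps([list(map(float,s[k])) for k in('joint_pos','tool_pos','orientation')])+"\n")
print(s['clock'],s['joint_pos'].round(1))
E
python3 rec.py
python3 -m jog '0 0 0 0 0 -0.5 1;0 0 0 0 0 -0.5 1;-1 0 0 0 0 -0.5 1'; python3 rec.py
python3 -m jog '-1 0 0 0 0 0 1;-1 0 0 0 0 0 1'; python3 rec.py
python3 -m jog '-1 0 0 0 0 0 1;-1 0 0 0 0 0 1;-1 0 0 0 0 0 1;0 0 0 0 0 0 1;0 0 0 0 0 0 1'; python3 rec.py
python3 - <<'E'
import json; from kin import *
data=[([85.376,20.546,.682,0,-70.136,-16.507],[.243,.63,.227],[180,0,-111.137])]+[json.loads(l) for l in open('data.txt')]
def fk2(q,P):
    h,a,L1,e,L2,b,L3,w,w2=P; q=np.radians(q)
    r=lambda ax,t:Ro.from_rotvec(np.array(ax)*t)
    R=r([0,0,1],q[0]); p=np.array([0,0,h])+R.apply([a,b,0])
    R=R*r([0,1,0],q[1]); p=p+R.apply([0,0,L1])
    R=R*r([0,-1,0],q[2]); p=p+R.apply([L2,0,e])
    R=R*r([-1,0,0],q[3]);p=p+R.apply([0,w2,0]);R=R*r([0,-1,0],q[4]);p=p+R.apply([L3,0,w]);R=R*r([-1,0,0],q[5])
    return p,R
f=lambda P:np.concatenate([fk2(d[0],P)[0]-d[1] for d in data]+[1e-4*(P-np.array([.3,0.,.44,0,.44,-.1,.25,0,0]))])
so=least_squares(f,[.3,0.,.44,0,.44,-.1,.25,0,0]); print(so.x.round(4),(so.fun[:-9]*1000).round(1))
for d in data: print(np.round(d[1],3),np.round(d[2],1))
E
```

```text
4.35 [ 56.8  -0.8 -58.2  82.5 -36.1 -37.8]
clock: 4.72
tool_pos: [0.4596, 0.3182, 0.2828]
orientation: [-141.7, -1.2, -89.5]
force: [3.5, -0.5, 2.4]
opening: 0.0877
4.725 [ 71.6  -5.8 -50.8  54.4 -46.7 -20.1]
clock: 4.97
tool_pos: [0.4591, 0.3207, 0.2841]
orientation: [-153.2, -0.9, -89.4]
force: [2.6, -0.4, 1.1]
opening: 0.0873
4.975 [ 70.   -3.5 -38.3  33.2 -51.1   0.6]
clock: 5.6
tool_pos: [0.4604, 0.3194, 0.283]
orientation: [-170.2, -1.1, -89.6]
force: [0.4, 0.5, -0.7]
opening: 0.0876
5.6 [ 61.1   3.3 -18.9  10.1 -64.3  25.3]
[ 1.994e-01 -8.000e-04  6.021e-01 -2.000e-04  4.655e-01  6.000e-04
  3.780e-01 -8.000e-04 -1.922e-01] [ 0.1 -0.1 -0.2  0.1  0.  -0.   0.  -0.1  0.  -0.  -0.   0.  -0.1  0.2
  0.2]
[0.243 0.63  0.227] [ 180.     0.  -111.1]
[0.502 0.319 0.239] [-136.2   -1.2  -89.6]
[0.46  0.318 0.283] [-141.7   -1.2  -89.5]
[0.459 0.321 0.284] [-153.2   -0.9  -89.4]
[0.46  0.319 0.283] [-170.2   -1.1  -89.6]
```

```bash
cat >> kin.py <<'E'
PP=[.2,-.0005,.602,0,.4655,0,.378,-.0005,-.192]
def fk2(q,P=PP):
    h,a,L1,e,L2,b,L3,w,w2=P; q=np.radians(q)
    r=lambda ax,t:Ro.from_rotvec(np.array(ax)*t)
    R=r([0,0,1],q[0]); p=np.array([0,0,h])+R.apply([a,b,0])
    R=R*r([0,1,0],q[1]); p=p+R.apply([0,0,L1])
    R=R*r([0,-1,0],q[2]); p=p+R.apply([L2,0,e])
    R=R*r([-1,0,0],q[3]);p=p+R.apply([0,w2,0]);R=R*r([0,-1,0],q[4]);p=p+R.apply([L3,0,w]);R=R*r([-1,0,0],q[5])
    return p,R*T00
T00=Ro.identity()
T00=fk2([85.376,20.546,.682,0,-70.136,-16.507])[1].inv()*Ro.from_euler('xyz',[180,0,-111.137],degrees=True)
def ik(p,R,q0):
    def f(q):
        pp,RR=fk2(q); return np.r_[(pp-p)*10,(R.inv()*RR).as_rotvec()*3,np.zeros(0)]
    so=least_squares(f,np.clip(q0,LO+.1,HI-.1),bounds=(LO,HI),x_scale=30)
    return so.x,np.abs(so.fun).max()
def ikall(p,R,n=40,seed=0):
    rng=np.random.default_rng(seed);S=[]
    for i in range(n):
        q0=rng.uniform(np.maximum(LO,[-20,-60,-58,-173,-150,-173]),np.minimum(HI,[120,90,70,95,-1,173]))
        q,e=ik(p,R,q0)
        if e<1e-4 and not any(np.abs(q-s).max()<1 for s in S): S.append(q)
    return S
E
python3 - <<'E'
from h import *; from kin import *
for flip in(0,1):
  for td in(15,25,32,40,46):
    t=np.radians(td); R=Rt(t)
    if flip: R=R*Ro.from_rotvec([0,0,np.pi])
    tz=R.apply([0,0,1])
    for nm,G,b in(('pre',lev(0),.08),('grasp',lev(0),0),('lift',lev(0,74),0),('end',lev(.87,74),0)):
        S=ikall(G+tz*(.019-b),R,15)
        print(flip,td,nm,[s.round(0).astype(int).tolist() for s in S])
E
```

```text
0 15 pre [[56, 6, -26, 16, -50, 27]]
0 15 grasp [[53, 12, -31, 19, -39, 24]]
0 15 lift [[54, 11, -31, 19, -40, 24]]
0 15 end [[49, 15, -23, 16, -43, 31]]
0 25 pre [[60, 2, -41, 35, -39, 6]]
0 25 grasp [[53, 9, -47, 47, -26, -3]]
0 25 lift [[54, 7, -46, 45, -28, -1]]
0 25 end [[50, 11, -38, 39, -30, 9]]
0 32 pre [[59, 0, -51, 55, -33, -12]]
0 32 grasp [[43, 7, -55, 83, -21, -30]]
0 32 lift [[46, 6, -55, 78, -22, -26]]
0 32 end [[44, 9, -49, 71, -22, -17]]
0 40 pre []
0 40 grasp []
0 40 lift []
0 40 end []
0 46 pre []
0 46 grasp []
0 46 lift []
0 46 end []
1 15 pre [[56, 6, -26, 16, -50, -153]]
1 15 grasp [[53, 12, -31, 19, -39, -156]]
1 15 lift [[54, 11, -31, 19, -40, -156]]
1 15 end [[49, 15, -23, 16, -43, -149]]
1 25 pre []
1 25 grasp []
1 25 lift []
1 25 end [[50, 11, -38, 39, -30, -171]]
1 32 pre [[59, 0, -51, 55, -33, 168]]
1 32 grasp [[43, 7, -55, 83, -21, 150]]
1 32 lift [[46, 6, -55, 78, -22, 154]]
1 32 end [[44, 9, -49, 71, -22, 163]]
1 40 pre []
1 40 grasp []
1 40 lift []
1 40 end []
1 46 pre []
1 46 grasp []
1 46 lift []
1 46 end []
```

```bash
python3 - <<'E'
from h import *; from kin import *
for psi in(-.15,0,.15,.3):
  for td in(25,30,35,38):
    t=np.radians(td); R=Rt(t,MY+psi); tz=R.apply([0,0,1]); out=[]
    for nm,G,b in(('grasp',lev(0),0),('lift',lev(0,74),0),('mid',lev(.45,74),0),('end',lev(.82,73),0)):
        S=ikall(G+tz*(.019-b),R,8)
        out.append([s.round(0).astype(int).tolist() for s in S])
    print(psi,td,out)
E
```

```text
-0.15 25 [[[55, 10, -44, 45, -31, -10]], [[56, 9, -44, 44, -33, -9]], [[54, 10, -40, 41, -35, -4]], [[52, 12, -37, 40, -34, -1]]]
-0.15 30 [[[52, 9, -51, 63, -29, -25]], [[54, 8, -50, 60, -30, -23]], [[52, 9, -46, 56, -31, -18]], [[50, 11, -44, 56, -30, -15]]]
-0.15 35 [[[47, 9, -55, 82, -28, -40]], [[50, 7, -55, 78, -29, -37]], [[49, 8, -51, 74, -29, -32]], [[46, 10, -49, 75, -28, -30]]]
-0.15 38 [[[45, 9, -57, 92, -29, -47]], [[47, 7, -57, 88, -30, -45]], [[46, 8, -54, 85, -30, -40]], [[43, 10, -51, 86, -28, -39]]]
0 25 [[[53, 9, -47, 47, -26, -3]], [[54, 7, -46, 45, -28, -1]], [[52, 9, -41, 41, -30, 5]], [[50, 11, -38, 40, -30, 8]]]
0 30 [[[47, 7, -53, 72, -22, -22]], [[49, 6, -53, 67, -23, -19]], [[49, 7, -49, 61, -25, -12]], [[47, 9, -46, 61, -24, -9]]]
0 35 [[], [[40, 5, -57, 94, -21, -37]], [[41, 6, -54, 88, -21, -31]], [[38, 8, -52, 88, -20, -29]]]
0 38 [[], [], [], []]
0.15 25 [[[51, 7, -48, 47, -22, 7]], [[52, 6, -47, 45, -24, 9]], [[51, 8, -42, 39, -26, 16]], [[49, 10, -39, 37, -26, 20]]]
0.15 30 [[[39, 6, -56, 83, -14, -19]], [[43, 5, -55, 76, -16, -14]], [[45, 6, -51, 66, -18, -5]], [[43, 8, -48, 64, -18, -2]]]
0.15 35 [[], [], [], []]
0.15 38 [[], [], [], []]
0.3 25 [[[50, 7, -48, 43, -18, 20]], [[51, 6, -47, 41, -20, 21]], [[50, 7, -41, 34, -23, 30]], [[48, 9, -38, 31, -24, 34]]]
0.3 30 [[], [[35, 4, -57, 87, -8, -11]], [[41, 5, -52, 66, -12, 4]], [[41, 7, -49, 62, -12, 9]]]
0.3 35 [[], [], [], []]
0.3 38 [[], [], [], []]
```

```bash
python3 -c "
from h import *
delta(lev(0),.49,back=.08)"
```

```text
clock 5.6 rot units [ 3.18 -0.25 -0.13] shift cur-axes [ 0.49 -1.01  1.7 ] shift target-axes [ 0.55 -0.43  1.92] tool [0.4604 0.3194 0.283 ] F [ 0.4  0.5 -0.7] open 0.0876
```

```bash
python3 -m jog '0.8 -0.06 -0.03 0 0 0 1;0.8 -0.06 -0.03 0 0 0 1;0.8 -0.06 -0.03 0 0 0 1;0.78 -0.06 -0.03 0 0 0 1;0 0 0 0.28 -0.2 0.64 1;0 0 0 0.27 -0.2 0.64 1;0 0 0 0 0 0.64 1;0 0 0 0 0 0 1'
python3 -c "
from h import *
delta(lev(0),.49,back=.08)
print(ctrl.get_obs()['joint_pos'].round(1))
for n in('top','scene'):
    p,d=vision.snapshot(n);np.savez(n+'2.npz',p=p,d=d)
u0,v0=130,170
p=np.load('top2.npz')['p'];c=cv2.resize(p[v0:v0+80,u0:u0+100,::-1],None,fx=7,fy=7,interpolation=cv2.INTER_CUBIC)
for q in proj('top',np.array([lev(0),lev(0,86),lev(0,0)])): cv2.circle(c,tuple(((q-[u0,v0]+.5)*7).astype(int)),4,(0,0,255),1)
cv2.imwrite('pics/t2.png',c)
u0,v0=335,175
p=np.load('scene2.npz')['p'];c=cv2.resize(p[v0:v0+80,u0:u0+100,::-1],None,fx=7,fy=7,interpolation=cv2.INTER_CUBIC)
for q in proj('scene',np.array([lev(0),lev(0,86),lev(0,0)])): cv2.circle(c,tuple(((q-[u0,v0]+.5)*7).astype(int)),4,(0,0,255),1)
cv2.imwrite('pics/s2.png',c)
"
```

```text
clock: 6.6
tool_pos: [0.5106, 0.2975, 0.2211]
orientation: [-152.1, -0.2, -88.5]
force: [0.5, -0.6, -0.1]
opening: 0.0876
clock 6.6 rot units [ 0.03 -0.03  0.  ] shift cur-axes [-0.03 -0.06 -0.03] shift target-axes [-0.03 -0.06 -0.03] tool [0.5106 0.2975 0.2211] F [ 0.5 -0.6 -0.1] open 0.0876
[ 59.9   0.7 -45.6  42.6 -36.2  -1.6]
```

View pics/t2.png

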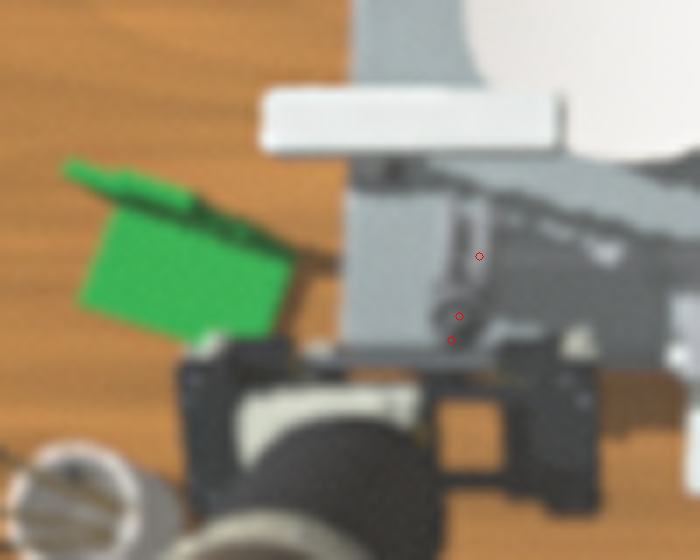

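View pics/s2.png

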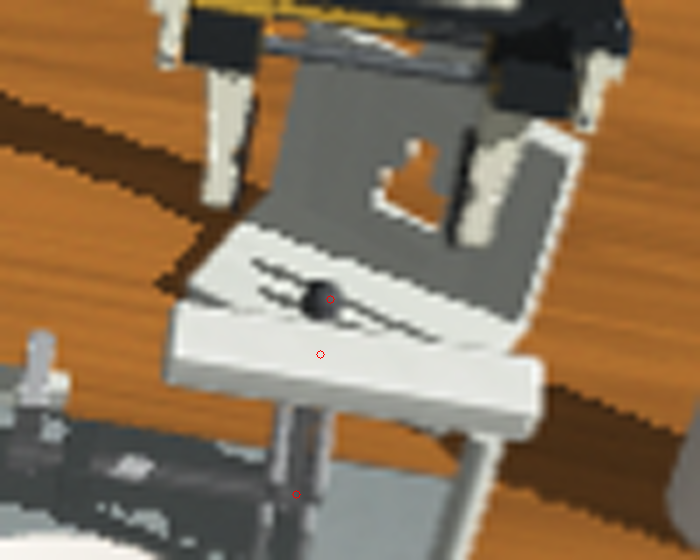

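```bash
python3 -m jog '0 0 0 0 0 0.5 1;0 0 0 0 0 0.5 1;0 0 0 0 0 0.5 1;0 0 0 0 0 0.45 1;0 0 0 0 0 0 1;0 0 0 0 0 0 1'
python3 -c "
from h import *
delta(lev(0),.49)
print(ctrl.get_obs()['joint_pos'].round(1))"
```

```text
clock: 7.45
tool_pos: [0.5485, 0.3004, 0.1556]
orientation: [-151.9, 0.0, -88.5]
force: [0.5, 0.0, 0.9]
opening: 0.0876
clock 7.45 rot units [-0.   -0.   -0.01] shift cur-axes [0.02 0.   0.08] shift target-axes [0.02 0.   0.08] tool [0.5485 0.3004 0.1556] F [0.5 0.  0.9] open 0.0876
[ 50.    7.5 -50.8  60.6 -23.9 -13.3]
```

```bash
python3 -m jog '0 0 0 0 0 0 -1;0 0 0 0 0 0 -1;0 0 0 0 0 0 -1;0 0 0 0 0 0 -1;0 0 0 0 0 0 -1;0 0 0 0 0 0 -1'
python3 -c "
from h import *
delta(lev(0),.49)"
```

```text
clock: 8.2
tool_pos: [0.5485, 0.2992, 0.154]
orientation: [-152.0, -0.1, -88.5]
force: [-1.9, -11.6, 3.4]
opening: 0.0333
clock 8.2 rot units [ 0.01 -0.03 -0.02] shift cur-axes [-0.02 -0.02  0.04] shift target-axes [-0.02 -0.02  0.04] tool [0.5485 0.2992 0.154 ] F [ -1.9 -11.6   3.4] open 0.0333
```

```bash
python3 -m jog '0 0 0 0 0 0 -1;0 0 0 0 0 0 -1;0 0 0 0 0 0 -1'; python3 -m jog '0 0 0 0.03 0 0 -1;0 0 0 0 0 0 -1'
```

```text
clock: 8.57
tool_pos: [0.5484, 0.2972, 0.1538]
orientation: [-152.0, -0.2, -88.7]
force: [-2.2, -7.3, 4.5]
opening: 0.0291
clock: 8.82
tool_pos: [0.5484, 0.2972, 0.1538]
orientation: [-152.0, -0.1, -88.6]
force: [-2.1, -6.3, 2.5]
opening: 0.0291
```

```bash
python3 -m jog '0 0 0 0.02 0.022 -0.1 -1;0 0 0 0.02 0.022 -0.1 -1;0 0 0 0 0.022 -0.1 -1;0 0 0 0 0 0 -1;0 0 0 0 0 0 -1'
python3 -c "
from h import *
s=ctrl.get_obs();R=Ro.from_euler('xyz',s['orientation'],degrees=True);G=np.array(s['tool_pos'])-.019*R.apply([0,0,1])
print(G, lev(0),(G-lev(0,0)),np.linalg.norm((G-lev(0,0))[[0,2]]),s['force'],s['moment'])"
```

```text
clock: 9.45
tool_pos: [0.5404, 0.2969, 0.1634]
orientation: [-152.0, -0.0, -88.5]
force: [5.1, -1.4, -4.8]
opening: 0.0288
[0.53151905 0.29669164 0.18019372] [0.5409117  0.29961292 0.1695    ] [-0.04922361 -0.00403683  0.05819372] 0.0762198953667226 [ 5.05624831 -1.42347081 -4.80100381] [-0.86501771  0.62490194 -0.43853743]
```

```bash
cat > arc.py <<'E'
from h import *
import sys
def plan(th0,th1,rho0,rho1,t0,t1,n):
    th=np.linspace(th0,th1,n+1);rh=np.linspace(rho0,rho1,n+1);ti=np.linspace(t0,t1,n+1)
    G=np.c_[rh*np.sin(th),rh*np.cos(th)];P=G+.019*np.c_[np.sin(ti),-np.cos(ti)]
    for i in range(n):
        d=P[i+1]-P[i];a=ti[i]
        print(round((ti[i+1]-ti[i])/.1,3),'y %.3f z %.3f'%(d@[-np.cos(a),-np.sin(a)]/.04,d@[np.sin(a),-np.cos(a)]/.04))
if __name__=='__main__': plan(*map(float,sys.argv[1:7]),int(sys.argv[7]))
E
python3 arc.py -.702 .12 .0762 .0750 .489 .57 16
```

```text
0.051 y -0.099 z -0.016
0.051 y -0.100 z -0.011
0.051 y -0.100 z -0.005
0.051 y -0.100 z 0.000
0.051 y -0.100 z 0.006
0.051 y -0.099 z 0.011
0.051 y -0.098 z 0.017
0.051 y -0.097 z 0.022
0.051 y -0.096 z 0.027
0.051 y -0.094 z 0.032
0.051 y -0.092 z 0.037
0.051 y -0.089 z 0.042
0.051 y -0.087 z 0.047
0.051 y -0.084 z 0.052
0.051 y -0.081 z 0.056
0.051 y -0.077 z 0.061
```

```bash
cat > st.py <<'E'
from h import *
s=ctrl.get_obs();R=Ro.from_euler('xyz',s['orientation'],degrees=True);G=np.array(s['tool_pos'])-.019*R.apply([0,0,1])
v=(G-lev(0,0));c,sn=np.cos(MY),np.sin(MY);mx=c*v[0]+sn*v[1];th=np.arctan2(mx,v[2]);F=np.array(s['force']);fx=c*F[0]+sn*F[1]
print('th',th,'q',th+.698,'rho',np.hypot(mx,v[2]),'Frad',fx*np.sin(th)+F[2]*np.cos(th),'Ftan',fx*np.cos(th)-F[2]*np.sin(th),'F',F.round(1),'joints',s['joint_pos'].round(1),'ori',s['orientation'].round(1))
E
python3 -m jog '0.05 0 0 0 -0.1 -0.016 -1;0.05 0 0 0 -0.1 -0.011 -1;0.05 0 0 0 -0.1 -0.005 -1;0.05 0 0 0 -0.1 0 -1'; python3 st.py
```

```text
clock: 9.95
tool_pos: [0.5539, 0.2973, 0.172]
orientation: [-150.9, -0.0, -88.5]
force: [-1.8, 0.4, -8.3]
opening: 0.029
th -0.497902918490683 q 0.20009708150931693 rho 0.07574396296348285 Frad -6.450411538910216 Ftan -5.5408883478326 F [-1.8  0.4 -8.3] joints [ 50.3   6.4 -50.   59.4 -25.2 -11.7] ori [-150.9   -0.   -88.5]
```

Passing the hump with the collar lifted. Continuing.

```bash
python3 -m jog '0.05 0 0 0 -0.1 0.006 -1;0.05 0 0 0 -0.1 0.011 -1;0.05 0 0 0 -0.1 0.017 -1;0.05 0 0 0 -0.097 0.022 -1;0.05 0 0 0 -0.096 0.027 -1;0.05 0 0 0 -0.094 0.032 -1'; python3 st.py
```

```text
clock: 10.7
tool_pos: [0.5769, 0.298, 0.18]
orientation: [-149.1, -0.0, -88.5]
force: [-2.6, 0.4, -8.0]
opening: 0.0288
th -0.1823934163638908 q 0.5156065836361091 rho 0.07558975232937437 Frad -7.3626959818414575 Ftan -4.00517419570332 F [-2.6  0.4 -8. ] joints [ 47.2   7.1 -49.4  64.7 -24.  -14. ] ori [-149.1   -0.   -88.5]
```

```bash
python3 -m jog '0.05 0 0 0 -0.092 0.037 -1;0.05 0 0 0 -0.09 0.042 -1;0.05 0 0 0 -0.087 0.047 -1;0.05 0 0 0 -0.084 0.052 -1'; python3 st.py;  python3 -m jog '0.05 0 0 0 -0.081 0.056 -1;0.05 0 0 0 -0.077 0.061 -1;0 0 0 0 0 0 -1'; python3 st.py
```

```text
clock: 11.2
tool_pos: [0.5927, 0.2984, 0.1813]
orientation: [-148.0, -0.0, -88.5]
force: [-5.8, 0.4, -6.0]
opening: 0.029
th 0.023525970408959793 q 0.7215259704089597 rho 0.07540322387374669 Frad -6.132877068473213 Ftan -5.641505426348988 F [-5.8  0.4 -6. ] joints [ 44.4   7.9 -49.4  70.2 -22.6 -16.9] ori [-148.    -0.   -88.5]
clock: 11.58
tool_pos: [0.6008, 0.2987, 0.1809]
orientation: [-147.4, -0.0, -88.5]
force: [-2.3, 1.2, -5.6]
opening: 0.0288
th 0.1289507865326633 q 0.8269507865326633 rho 0.07551703690841385 Frad -5.887689394392584 Ftan -1.4919459600438807 F [-2.3  1.2 -5.6] joints [ 42.8   8.4 -49.4  73.5 -21.8 -18.8] ori [-147.4   -0.   -88.5]
```

```bash
python3 -m jog '0 0 0 0 0.064 0.077 -1;0 0 0 0 0.064 0.077 -1;0 0 0 0 0.06 0.072 -1;0 0 0 0 0 0 -1'; python3 st.py; python3 -m jog '0 0 0 0 0 0 -0.4;0 0 0 0 0 0 0;0 0 0 0 0 0 0.5;0 0 0 0 0 0 1;0 0 0 0 0 0 1;0 0 0 0 0 0 1'; python3 st.py
```

```text
clock: 12.08
tool_pos: [0.6014, 0.2988, 0.1729]
orientation: [-147.0, 0.1, -88.6]
force: [0.2, -2.6, 8.6]
opening: 0.029
th 0.15185714990794424 q 0.8498571499079441 rho 0.0676338871289886 Frad 8.526942365919416 Ftan -1.187946022356183 F [ 0.2 -2.6  8.6] joints [ 40.6   8.9 -50.5  79.5 -20.4 -23.2] ori [-1.47e+02  1.00e-01 -8.86e+01]
clock: 12.82
tool_pos: [0.5987, 0.2985, 0.1688]
orientation: [-147.4, -0.0, -88.5]
force: [1.0, -0.3, -0.2]
opening: 0.0737
th 0.12201816631916708 q 0.820018166319167 rho 0.06329085062103049 Frad -0.09358755875691459 Ftan 0.9655034052958322 F [ 1.  -0.3 -0.2] joints [ 40.7   9.  -50.7  79.4 -20.3 -23.2] ori [-147.4   -0.   -88.5]
```

```bash
python3 -m jog '0 0 0 0 0 0 1;0 0 0 0 0 -0.5 1;0 0 0 0 0 -0.8 1;0 0 0 0 0 -1 1;0 0 0 0 0 -1 1'; python3 st.py;python3 -c "
from h import *
for n in('top','scene'):
    p,d=vision.snapshot(n);np.savez(n+'3.npz',p=p,d=d)
u0,v0=140,150
p=np.load('top3.npz')['p'];c=cv2.resize(p[v0:v0+80,u0:u0+100,::-1],None,fx=7,fy=7,interpolation=cv2.INTER_CUBIC)
for q in proj('top',np.array([lev(.83),lev(.83,86),lev(0,0)])): cv2.circle(c,tuple(((q-[u0,v0]+.5)*7).astype(int)),4,(0,0,255),1)
cv2.imwrite('pics/t3.png',c)
u0,v0=315,175
p=np.load('scene3.npz')['p'];c=cv2.resize(p[v0:v0+80,u0:u0+100,::-1],None,fx=7,fy=7,interpolation=cv2.INTER_CUBIC)
for q in proj('scene',np.array([lev(.83),lev(.83,86),lev(0,0)])): cv2.circle(c,tuple(((q-[u0,v0]+.5)*7).astype(int)),4,(0,0,255),1)
cv2.imwrite('pics/s3.png',c)
"
```

```text
clock: 13.45
tool_pos: [0.5266, 0.2967, 0.2808]
orientation: [-147.5, -0.0, -88.5]
force: [0.2, 1.9, 0.8]
opening: 0.0874
th -0.3531596553015422 q 0.34484034469845776 rho 0.186273036785056 Frad 0.6739222988425404 Ftan 0.49453590858815555 F [0.2 1.9 0.8] joints [ 60.1  -2.5 -43.3  45.3 -40.2  -1.7] ori [-147.5   -0.   -88.5]
```

View pics/t3.png

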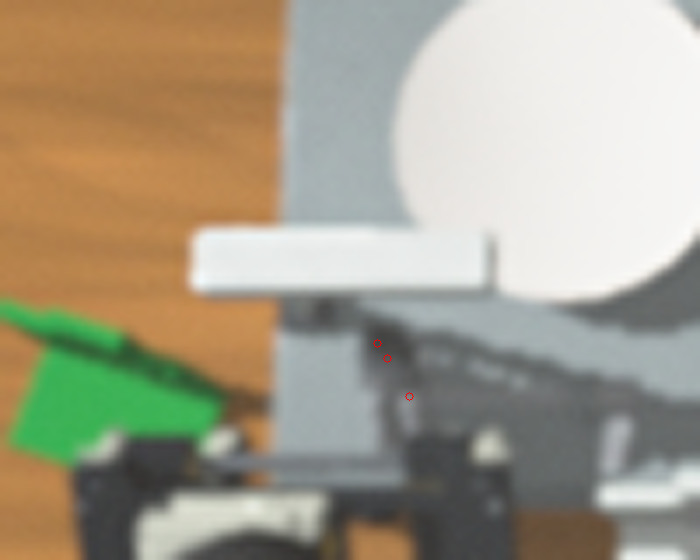

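View pics/s3.png

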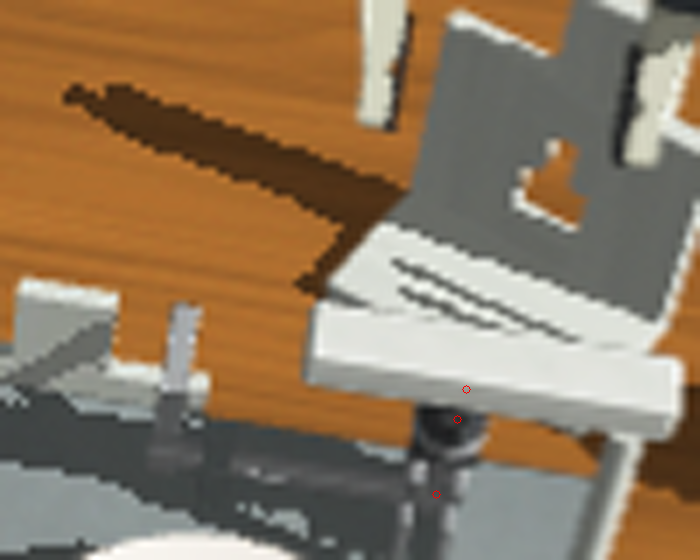

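```bash
python3 - <<'E'
from h import *
z=np.load('scene3.npz');W=cloud('scene',z['d']);u0,v0=315,175
c,s=np.cos(MY),np.sin(MY)
def tom(P): d=P-np.array([*M0,0]); return np.c_[c*d[:,0]+s*d[:,1],-s*d[:,0]+c*d[:,1],d[:,2]]*1000
def show(nm,cr):
    uv=(np.array(cr)/7).astype(int)+[u0,v0]; print(nm,tom(np.array([W[v,u] for u,v in uv])).round(0).tolist())
show('keeper',[(187,312),(183,340),(178,370),(175,400)])
show('collar',[(450,410),(450,420),(450,430),(450,440),(450,450),(445,465),(445,480)])
show('lamp low',[(450,395),(450,380)])
show('tab',[(70,290),(70,310),(40,300),(100,300),(70,330)])
# expected pixel of collar body (front toward camera) if lift 0 vs 10mm
for l in(0,5,10):
    a=.83-.698
    f=lambda r,o:m2w([45+r*np.sin(a)+o*np.cos(a),80,122+r*np.cos(a)-o*np.sin(a)])
    print(l,((proj('scene',np.array([f(57+l,15),f(70+l,15),f(50+l,12)]))-[u0,v0]+.5)*7).round(0).tolist())
E
```

```text
keeper [[9.0, -38.0, 172.0], [14.0, -37.0, 160.0], [24.0, -38.0, 153.0], [29.0, -35.0, 136.0]]
collar [[65.0, 75.0, 203.0], [58.0, 77.0, 186.0], [63.0, 77.0, 187.0], [71.0, 77.0, 193.0], [68.0, 79.0, 181.0], [54.0, 79.0, 153.0], [54.0, 81.0, 144.0]]
lamp low [[100.0, 70.0, 253.0], [105.0, 68.0, 268.0]]
tab [[-10.0, -88.0, 153.0], [1.0, -87.0, 152.0], [-0.0, -103.0, 156.0], [-6.0, -76.0, 156.0], [-2.0, -86.0, 134.0]]
0 [[453.0, 456.0], [457.0, 440.0], [451.0, 459.0]]
5 [[455.0, 450.0], [459.0, 434.0], [453.0, 453.0]]
10 [[456.0, 444.0], [461.0, 428.0], [454.0, 447.0]]
```

```bash
python3 - <<'E'
from h import *
p=np.load('scene3.npz')['p'];u0,v0=360,222
c=cv2.resize(p[v0:v0+40,u0:u0+40,::-1],None,fx=15,fy=15,interpolation=cv2.INTER_NEAREST);c=cv2.convertScaleAbs(c,alpha=2)
a=.83-.698
for l,col in((0,(0,0,255)),(8,(0,255,0))):
    for r in(57,70):
        f=lambda an:m2w([45+(r+l)*np.sin(a)+15*np.cos(a)*np.cos(an),80+15*np.sin(an),122+(r+l)*np.cos(a)-15*np.sin(a)*np.cos(an)])
        q=((proj('scene',np.array([f(t) for t in np.linspace(0,2*np.pi,40)]))-[u0,v0]+.5)*15).astype(int)
        cv2.polylines(c,[q.reshape(-1,1,2)],True,col,1)
cv2.imwrite('pics/col3.png',c)
E
```

```text
(no output)
```

View pics/col3.png

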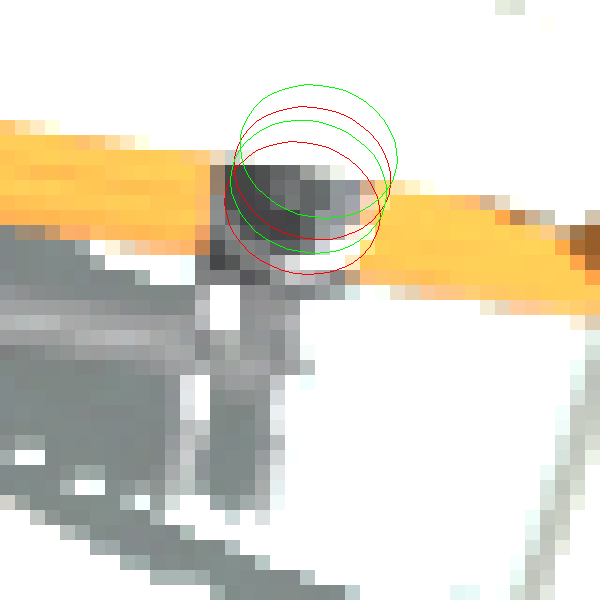

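```bash
sed -i 's/M0=np.array(\[.538,.2195\])/M0=np.array([.538,.2175])/' h.py; python3 - <<'E'
from h import *; from kin import *
c,s=np.cos(MY),np.sin(MY)
for n in('scene','top'):
    z=np.load(n+'3.npz');W=cloud(n,z['d']);d=W-np.array([*M0,0]);m=np.stack([c*d[...,0]+s*d[...,1],-s*d[...,0]+c*d[...,1],d[...,2]],-1)*1000
    k=(m[...,2]>140)&(m[...,2]<170)&(m[...,0]>-25)&(m[...,0]<20)&(m[...,1]<-55)&(m[...,1]>-125)
    P=m[k];print(n,len(P),P.min(0).round(),P.max(0).round(),P.mean(0).round(1), np.polyfit(P[:,1],P[:,0],1))
    uv=np.argwhere(k);print(uv.min(0),uv.max(0))
for yaw in(0,np.pi):
    for nm,P in(('tab',m2w([-6,-88,140+0])),('tab+',m2w([-6,-88,240])),('off',m2w([-60,-88,180])),('mat',np.array([.551,-.215,.135])),('mat+',np.array([.551,-.215,.25]))):
        R=Ro.from_euler('z',MY+yaw)*Ro.from_euler('x',np.pi)
        print(yaw,nm,[q.round(0).astype(int).tolist() for q in ikall(P+R.apply([0,0,.019]),R,12)])
E
```

```text
scene 82 [ -13. -111.  141.] [  6. -66. 159.] [ -2.8 -88.4 151.1] [-0.02071892 -4.62888573]
[215 317] [221 331]
top 36 [ -13. -107.  150.] [ -4. -67. 164.] [ -8.9 -87.1 156.8] [-1.56386031e-03 -9.01388946e+00]
[218 237] [220 248]
0 tab [[34, 14, -23, 0, -52, 148]]
0 tab+ [[34, 9, -16, 0, -65, 148]]
0 off [[38, 7, -27, 0, -56, 144]]
0 mat []
0 mat+ []
3.141592653589793 tab [[34, 14, -23, 0, -52, -32]]
3.141592653589793 tab+ [[34, 9, -16, 0, -65, -32]]
3.141592653589793 off [[38, 7, -27, 0, -56, -36]]
3.141592653589793 mat [[-2, 18, -19, 0, -53, 4]]
3.141592653589793 mat+ [[-2, 13, -10, 0, -67, 4]]
```

```bash
cat > dn.py <<'E'
from h import *; import sys
# target grasp pt (world) with down tool, yaw: tool x=-machine x
def dn(G,yaw=MY+np.pi,back=0):
    s=ctrl.get_obs();R=Ro.from_euler('xyz',s['orientation'],degrees=True);t=Ro.from_euler('z',yaw)*Ro.from_euler('x',np.pi)
    P=np.array(G)+[0,0,-.019+back]
    print('clk',s['clock'],'rot',((R.inv()*t).as_rotvec()/.1).round(2),'cur',(R.inv().apply(P-s['tool_pos'])/.04).round(3),'tgt',(t.inv().apply(P-s['tool_pos'])/.04).round(3),'tool',s['tool_pos'].round(4),s['orientation'].round(1),'F',s['force'].round(1),'op',round(s['opening'],4),'j',s['joint_pos'].round(0))
E
python3 -m jog '-0.95 0 0 0.7 0 0 1;-0.95 0 0 0.7 0 0 1;-0.95 0 0 0.7 0 0 1;-0.95 0 0 0.7 0 0 1;-0.95 0 0 0.7 0 0 1;-0.95 0 0 0.7 0 0 1;0 0 1 0 0 0 1;0 0 1 0 0 0 1'
python3 -c "
from dn import *
dn(m2w([-6,-88,137]),back=.1)"
```

```text
clock: 14.55
tool_pos: [0.5327, 0.1277, 0.2793]
orientation: [179.9, -0.1, -100.3]
force: [-0.2, -0.1, -0.4]
opening: 0.0877
clk 14.55 rot [ 0.   -0.03 13.64] cur [-0.052 -0.04   1.532] tgt [-0.046  0.041  1.532] tool [0.5327 0.1277 0.2793] [ 1.799e+02 -1.000e-01 -1.003e+02] F [-0.2 -0.1 -0.4] op 0.0877 j [ 34.   7. -11.  -0. -73.  46.]
```

```bash
python3 -m jog '0 0 1 0 0 0 1;0 0 1 0 0 0 1;0 0 1 0 0 0 1;0 0 1 0 0 0 1;0 0 1 0 0 0 1;0 0 1 0 0 0 1;0 0 1 0 0 0 1;0 0 1 0 0 0 1'
python3 -m jog '0 0 1 0 0 0 1;0 0 1 0 0 0 1;0 0 1 0 0 0 1;0 0 1 0 0 0 1;0 0 1 0 0 0 1;0 0 0.6 0 0 0 1;0 0 0 0 0 0 1'
python3 -c "
from dn import *
dn(m2w([-6,-88,137]),back=.06)"
```

```text
clock: 15.55
tool_pos: [0.5322, 0.1283, 0.2796]
orientation: [180.0, -0.1, -146.0]
force: [0.4, 1.0, 0.0]
opening: 0.0874
clock: 16.42
tool_pos: [0.5322, 0.1284, 0.2797]
orientation: [-179.9, -0.1, -177.9]
force: [-0.2, 0.0, -0.3]
opening: 0.0876
clk 16.425 rot [-0.01 -0.02  0.09] cur [-0.063  0.025  2.542] tgt [-0.058  0.023  2.542] tool [0.5322 0.1284 0.2797] [-1.799e+02 -1.000e-01 -1.779e+02] F [-0.2  0.  -0.3] op 0.0876 j [ 34.   7. -11.  -0. -73. -32.]
```

```bash
python3 -m jog '0 0 0.09 -0.06 0.02 0.8 1;0 0 0 0 0 0.8 1;0 0 0 0 0 0.8 1;0 0 0 0 0 0 1'
python3 -c "
from dn import *
G=m2w([-6,-88,137]);dn(G,back=.06)
for n,u0,v0 in(('top',190,170),('scene',280,165)):
    p,d=vision.snapshot(n);np.savez(n+'4.npz',p=p,d=d)
    c=cv2.resize(p[v0:v0+80,u0:u0+100,::-1],None,fx=7,fy=7,interpolation=cv2.INTER_CUBIC)
    for q in proj(n,np.array([G,m2w([-6,-87,157])])): cv2.circle(c,tuple(((q-[u0,v0]+.5)*7).astype(int)),4,(0,0,255),1)
    cv2.imwrite('pics/%s4.png'%n,c)
"
```

```text
clock: 16.92
tool_pos: [0.533, 0.1286, 0.1819]
orientation: [-179.8, -0.3, -178.3]
force: [0.0, 0.2, 0.4]
opening: 0.088
clk 16.925 rot [-0.03 -0.06  0.01] cur [-0.038  0.019  0.097] tgt [-0.037  0.018  0.097] tool [0.533  0.1286 0.1819] [-179.8   -0.3 -178.3] F [0.  0.2 0.4] op 0.088 j [ 34.  11. -19.  -0. -61. -32.]
```

View pics/top4.png

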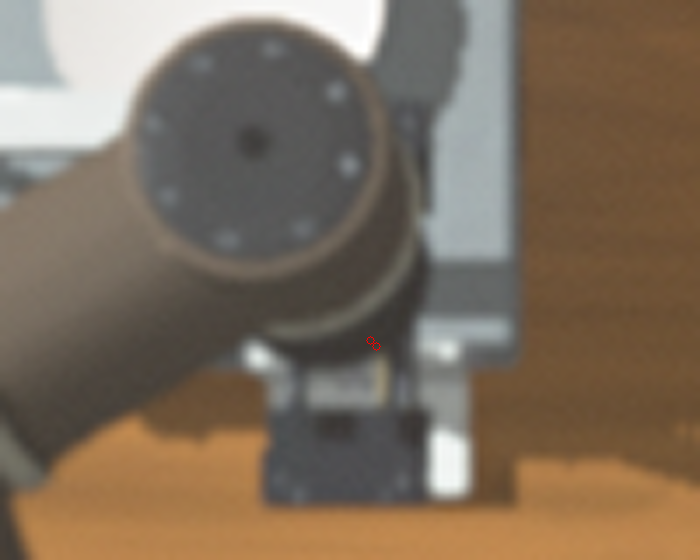

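View pics/scene4.png

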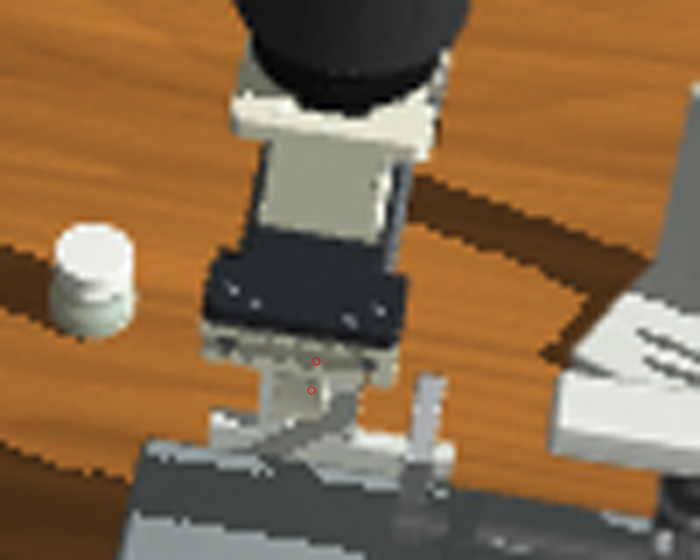

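```bash
python3 -m jog '0 -0.05 0 -0.04 0.02 0.5 1;0 0 0 0 0 0.5 1;0 0 0 0 0 0.5 1;0 0 0 0 0 0.09 1;0 0 0 0 0 0 1'
python3 -c "
from dn import *
G=m2w([-6,-88,137]);dn(G)"
python3 -m jog '0 0 0 0 0 0 -1;0 0 0 0 0 0 -1;0 0 0 0 0 0 -1;0 0 0 0 0 0 -1;0 0 0 0 0 0 -1;0 0 0 0 0 0 -1;0 0 0 0 0 0 -1;0 0 0 0 0 0 -1'
python3 -m jog '0 0 0 0 0 0 -1;0 0 0 0 0 0 -1;0 0 0 0 0 0 -1;0 0 0 0 0 0 -1;0 0 0 0 0 0 -1'
python3 -c "
from dn import *
G=m2w([-6,-88,137]);dn(G)"
```

```text
clock: 17.65
tool_pos: [0.537, 0.1307, 0.1219]
orientation: [180.0, 0.3, -178.4]
force: [0.0, 0.0, 0.3]
opening: 0.0877
clk 17.65 rot [0.   0.05 0.01] cur [ 0.064 -0.032  0.098] tgt [ 0.063 -0.032  0.098] tool [0.537  0.1307 0.1219] [ 180.     0.3 -178.4] F [0.  0.  0.3] op 0.0877 j [ 34.  14. -23.   0. -52. -33.]
clock: 18.65
tool_pos: [0.5361, 0.1304, 0.1206]
orientation: [-180.0, 0.2, -178.4]
force: [-0.2, 0.3, 1.4]
opening: 0.0134
clock: 19.27
tool_pos: [0.5351, 0.1302, 0.1205]
orientation: [-180.0, 0.1, -178.4]
force: [-4.3, 0.8, 3.4]
opening: 0.0101
clk 19.275 rot [-0.01  0.02  0.  ] cur [ 0.016 -0.02   0.062] tgt [ 0.016 -0.02   0.062] tool [0.5351 0.1302 0.1205] [-1.800e+02  1.000e-01 -1.784e+02] F [-4.3  0.8  3.4] op 0.0101 j [ 34.  14. -23.   0. -52. -33.]
```

```bash
python3 -m jog '0 0 0 0.04 0 -0.15 -1;0 0 0 0 0 -0.15 -1;0 0 0 0 0 -0.15 -1;0 0 0 0 0 -0.15 -1;0 0 0 0 0 -0.1 -1;0 0 0 0 0 -0.1 -1;0 0 0 0 0 0 -1'
python3 -c "
from dn import *
G=m2w([-6,-88,137]);dn(G)"
```

```text
clock: 20.15
tool_pos: [0.5345, 0.1304, 0.1529]
orientation: [-180.0, 0.2, -178.4]
force: [0.1, 0.9, -3.3]
opening: 0.0097
clk 20.15 rot [-0.    0.04  0.  ] cur [ 0.005 -0.025  0.873] tgt [ 0.002 -0.025  0.873] tool [0.5345 0.1304 0.1529] [-180.     0.2 -178.4] F [ 0.1  0.9 -3.3] op 0.0097 j [ 34.  12. -21.   0. -56. -33.]
```

```bash
python3 -m jog '0 0 0 0.1 0 0 -1;0 0 0 0.15 0 0 -1;0 0 0 0.15 0 0 -1;0 0 0 0.15 0 0 -1;0 0 0 0.15 0 0 -1;0 0 0 0.15 0 0 -1'
python3 -c "
from dn import *
G=m2w([-6,-88,137]);dn(G)"
```

```text
clock: 20.9
tool_pos: [0.5, 0.1294, 0.1526]
orientation: [-180.0, 0.2, -178.4]
force: [-0.4, 0.6, -3.3]
opening: 0.0103
clk 20.9 rot [-0.    0.04  0.  ] cur [-0.858 -0.024  0.867] tgt [-0.861 -0.025  0.864] tool [0.5    0.1294 0.1526] [-180.     0.2 -178.4] F [-0.4  0.6 -3.3] op 0.0103 j [ 36.   9. -25.   0. -55. -35.]
```

```bash
python3 -m jog '0 0 0 0.3 0 -0.2 -1;0 0 0 0.5 0 -0.4 -1;0 0 0 0.2 0 -0.5 -1;0 0 0 0 -0.3 -0.4 -1;0 0 0 0 -0.6 0 -1;0 0 0 0 -0.8 0 -1;0 0 0 -0.2 -0.8 0 -1;0 0 0 -0.4 -0.8 0 -1'
python3 -c "
from dn import *
dn([.551,-.213,.1315],back=.06)"
```

```text
clock: 21.9
tool_pos: [0.4874, -0.0038, 0.2134]
orientation: [180.0, 0.3, -178.3]
force: [0.8, 0.7, -3.9]
opening: 0.0098
clk 21.9 rot [0.   0.05 0.01] cur [-1.433 -5.274  1.03 ] tgt [-1.443 -5.272  1.023] tool [ 0.4874 -0.0038  0.2134] [ 180.     0.3 -178.3] F [ 0.8  0.7 -3.9] op 0.0098 j [ 23.   3. -24.   0. -63. -21.]
```

```bash
python3 -m jog '0 0 0 -0.3 -0.8 0 -1;0 0 0 -0.3 -0.8 0 -1;0 0 0 -0.3 -0.8 0 -1;0 0 0 -0.3 -0.8 0 -1;0 0 0 -0.2 -0.7 0 -1;0 0 0 0 -0.6 0 -1;0 0 0 0 -0.5 0 -1;0 0 0 0 0 0 -1'
python3 -c "
from dn import *
dn([.551,-.213,.1315],back=.06)
for n,u0,v0 in(('top',260,170),('scene',160,130)):
    p,d=vision.snapshot(n);np.savez(n+'5.npz',p=p,d=d)
    c=cv2.resize(p[v0:v0+150,u0:u0+180,::-1],None,fx=4,fy=4,interpolation=cv2.INTER_CUBIC)
    cv2.imwrite('pics/%s5.png'%n,c)
"
```

```text
clock: 22.9
tool_pos: [0.5492, -0.2023, 0.2129]
orientation: [-180.0, 0.2, -178.5]
force: [-0.0, -0.2, -3.8]
opening: 0.0098
clk 22.9 rot [-0.    0.04 -0.01] cur [-0.035 -0.268  1.011] tgt [-0.038 -0.269  1.011] tool [ 0.5492 -0.2023  0.2129] [-180.     0.2 -178.5] F [-0.  -0.2 -3.8] op 0.0098 j [ -1.  13. -12.   0. -65.   3.]
```

View pics/top5.png

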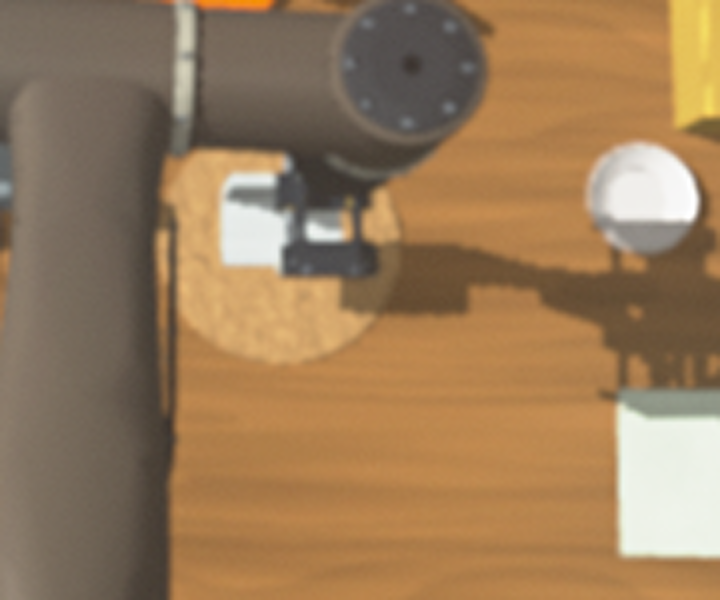

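View pics/scene5.png

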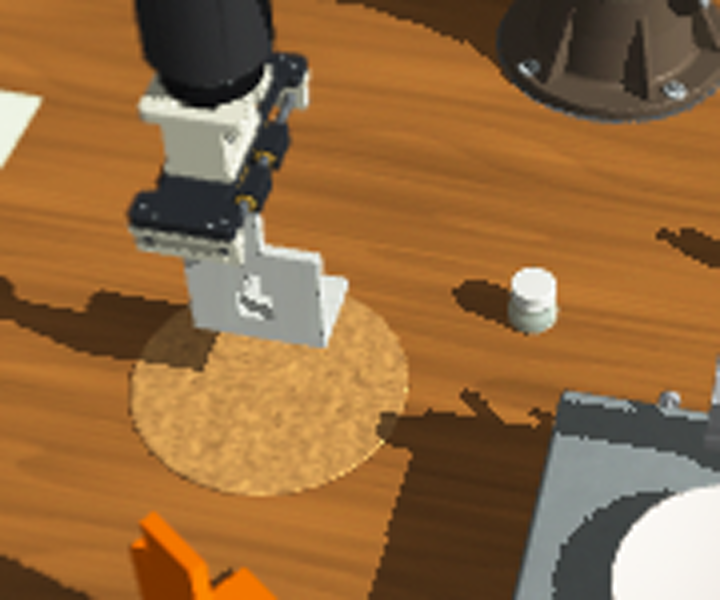

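```bash
python3 -m jog '0 0.04 0 -0.03 -0.27 0.3 -1;0 0 0 0 0 0.5 -1;0 0 0 0 0 0.5 -1;0 0 0 0 0 0.5 -1;0 0 0 0 0 0.3 -1;0 0 0 0 0 0.2 -1;0 0 0 0 0 0 -1'
python3 -c "
from dn import *
dn([.551,-.213,.1315])"
```

```text
clock: 23.88
tool_pos: [0.551, -0.2121, 0.1204]
orientation: [-180.0, -0.0, -178.4]
force: [-0.2, 0.3, -2.7]
opening: 0.0101
clk 23.875 rot [-0.   -0.01  0.  ] cur [-0.001 -0.022  0.198] tgt [-0.    -0.022  0.198] tool [ 0.551  -0.2121  0.1204] [-180.    -0.  -178.4] F [-0.2  0.3 -2.7] op 0.0101 j [ -2.  18. -18.   0. -54.   4.]
```

```bash
python3 -m jog '0 0 0 0 0 0.05 -1;0 0 0 0 0 0.05 -1;0 0 0 0 0 0.03 -1;0 0 0 0 0 0 -1'; python3 -m jog '0 0 0 0 0 0.03 -1;0 0 0 0 0 0 -1'; python3 -m jog '0 0 0 0 0 0.03 -1;0 0 0 0 0 0 -1'
```

```text
clock: 24.38
tool_pos: [0.5511, -0.2122, 0.1156]
orientation: [-180.0, -0.0, -178.4]
force: [-0.2, 0.2, -3.1]
opening: 0.0097
clock: 24.62
tool_pos: [0.551, -0.2121, 0.1143]
orientation: [-180.0, -0.0, -178.4]
force: [-0.1, -0.1, -4.3]
opening: 0.0103
clock: 24.88
tool_pos: [0.551, -0.2121, 0.1131]
orientation: [-180.0, -0.0, -178.4]
force: [-0.9, 0.1, -3.6]
opening: 0.0098
```

```bash
python3 -m jog '0 0 0 0 0 0.02 -1;0 0 0 0 0 0 -1'; python3 -m jog '0 0 0 0 0 0.02 -1;0 0 0 0 0 0 -1'; python3 -m jog '0 0 0 0 0 0.02 -1;0 0 0 0 0 0 -1'
```

```text
clock: 25.12
tool_pos: [0.5513, -0.2122, 0.1128]
orientation: [-180.0, 0.0, -178.4]
force: [-1.2, 0.8, 1.3]
opening: 0.0098
clock: 25.38
tool_pos: [0.5514, -0.2122, 0.1128]
orientation: [-180.0, 0.0, -178.4]
force: [-2.6, 1.4, 7.4]
opening: 0.0097
clock: 25.62
tool_pos: [0.5515, -0.2122, 0.1127]
orientation: [-179.9, 0.1, -178.3]
force: [-4.1, 4.0, 13.4]
opening: 0.0095
```

```bash
python3 -m jog '0 0 0 0 0 -0.035 -1;0 0 0 0 0 0 -0.8;0 0 0 0 0 0 -0.6;0 0 0 0 0 0 -0.3;0 0 0 0 0 0 0.1;0 0 0 0 0 0 0.5;0 0 0 0 0 0 1;0 0 0 0 0 0 1'; python3 -m jog '0 0 0 0 0 0 1;0 0 0 0 0 0 1;0 0 0 0 0 -0.3 1;0 0 0 0 0 -0.6 1;0 0 0 0 0 -0.8 1;0 0 0 0 0 -0.8 1;0 0 0 0 0 -0.8 1'; python3 -m jog '0 0 0 0.8 0 -0.5 1;0 0 0 0.8 0 -0.5 1;0 0 0 0.8 0.5 0 1;0 0 0 0.8 0.5 0 1;0 0 0 0 0 0 1;0 0 0 0 0 0 1'
python3 - <<'E'
from h import *
for n,u0,v0 in(('top',150,130),('scene',160,130)):
    p,d=vision.snapshot(n);np.savez(n+'6.npz',p=p,d=d)
    cv2.imwrite('pics/%s6.png'%n,cv2.resize(p[:,:,::-1],(800,600),interpolation=cv2.INTER_CUBIC))
print([(round(r['score'],2),np.round(r['location'],3)) for r in nets.boxes_of('bracket','top')])
E
```

```text
clock: 26.62
tool_pos: [0.5511, -0.2121, 0.1122]
orientation: [-180.0, -0.0, -178.4]
force: [-0.4, 0.2, -0.2]
opening: 0.062
clock: 27.5
tool_pos: [0.5511, -0.2122, 0.2463]
orientation: [-180.0, 0.1, -178.4]
force: [0.6, 0.4, -1.0]
opening: 0.0878
clock: 28.25
tool_pos: [0.4224, -0.1757, 0.2852]
orientation: [-180.0, 0.1, -178.4]
force: [1.0, 0.1, -0.2]
opening: 0.0878
[(0.96, array([0.347, 0.327, 0.015])), (0.89, array([0.585, 0.487, 0.008])), (0.27, array([0.658, 0.218, 0.103]))]
```

View pics/top6.png

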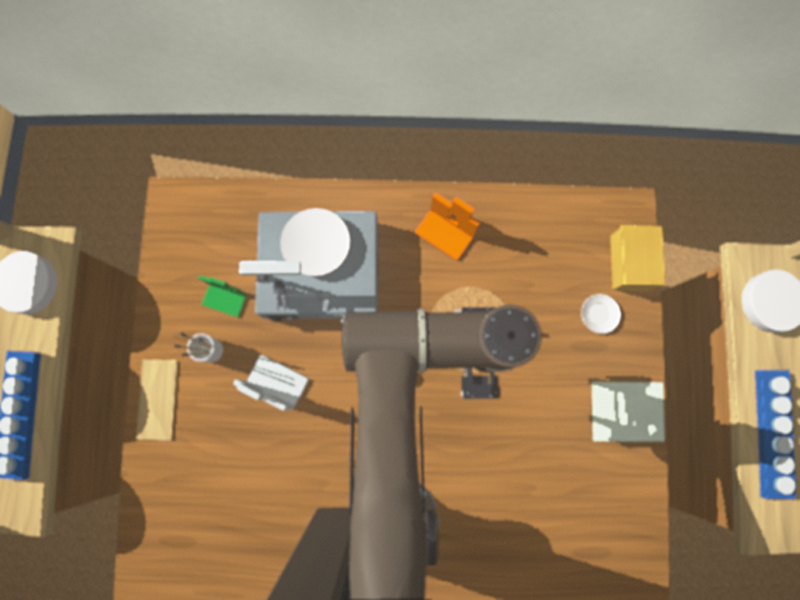

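View pics/scene6.png

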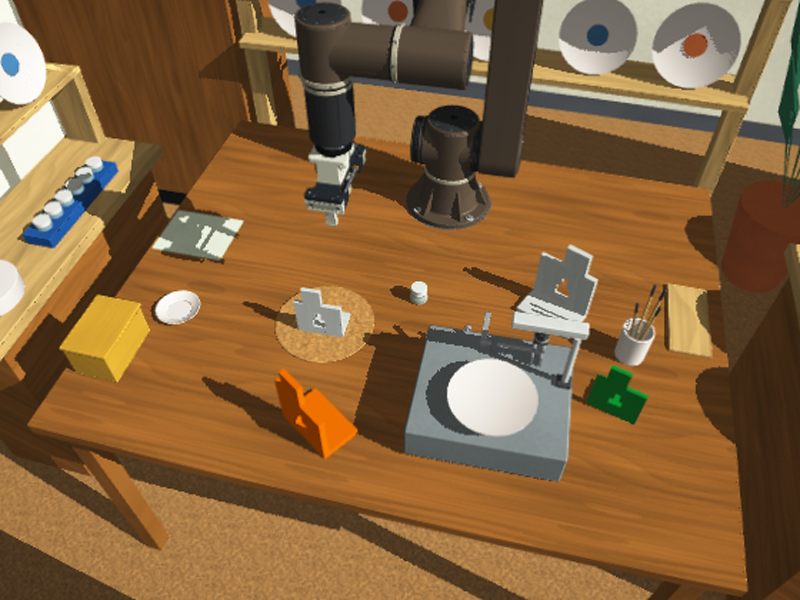

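The bracket stands on the mat at scene pixel (320,315), the gripper is clear, and the keeper is up at (487,322). One numeric check before I hand in.

```bash
python3 - <<'E'
from h import *
z=np.load('scene6.npz');W=cloud('scene',z['d']);x,y,zz=W[...,0],W[...,1],W[...,2]
k=(np.hypot(x-.53,y+.2)<.11)&(zz>.02); P=W[k]; print('upright/tab',P.min(0).round(3),P.max(0).round(3),P.mean(0).round(3))
A=np.c_[P[:,1:],np.ones(len(P))];f=(P[:,2]>.02);print('plane x=ay+bz+c',np.linalg.lstsq(A,P[:,0],rcond=None)[0])
for g in np.arange(-.27,-.13,.02): pass
# expected corners
c,s=np.cos(MY),np.sin(MY)
p=z['p'];cc=cv2.resize(p[180:270,180:280,::-1],None,fx=6,fy=6,interpolation=cv2.INTER_CUBIC)
o=np.array([.551-.030,-.212+.012,.004])
pts=[(35,-55,0),(35,55,0),(35,55,100),(35,10,100),(35,10,145),(35,-34,145),(35,-34,100),(35,-55,100)]
Wp=np.array([o+np.array([c*a-s*b,s*a+c*b,h])/1000 for a,b,h in pts])
q=((proj('scene',Wp)-[180,180]+.5)*6).astype(int);cv2.polylines(cc,[q.reshape(-1,1,2)],True,(0,0,255),1);cv2.imwrite('pics/fin.png',cc)
z0=np.load('scene3.npz')['p'].astype(int)[215:262,340:400];z1=p.astype(int)[215:262,340:400];print('lever region diff',np.abs(z0-z1).max(-1).max(),(np.abs(z0-z1).max(-1)>40).sum())
E
```

```text
upright/tab [ 0.421 -0.258  0.02 ] [ 0.564 -0.11   0.727] [ 0.48  -0.173  0.492]
plane x=ay+bz+c [-0.12307768 -0.14633582  0.53080539]
lever region diff 176 18
```

View pics/fin.png

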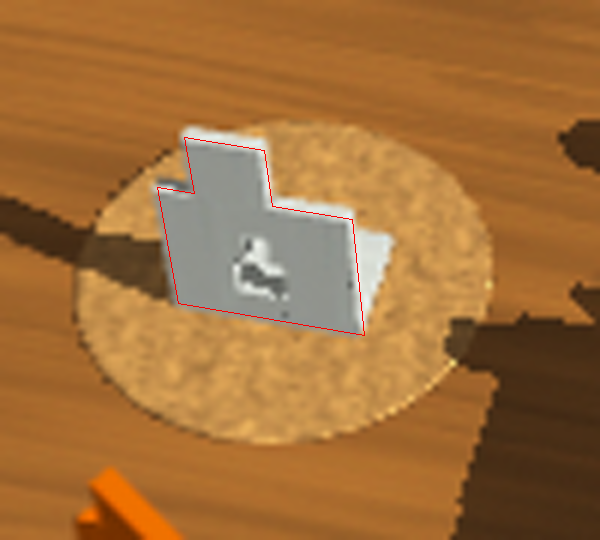

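```bash
python3 - <<'E'
from h import *
a=[cv2.convertScaleAbs(cv2.resize(np.load(f'scene{i}.npz')['p'][212:262,340:400,::-1],None,fx=6,fy=6,interpolation=cv2.INTER_NEAREST),alpha=1.6) for i in(3,6)]
cv2.imwrite('pics/cmp.png',np.hstack(a))
E
```

```text
(no output)
```

View pics/cmp.png

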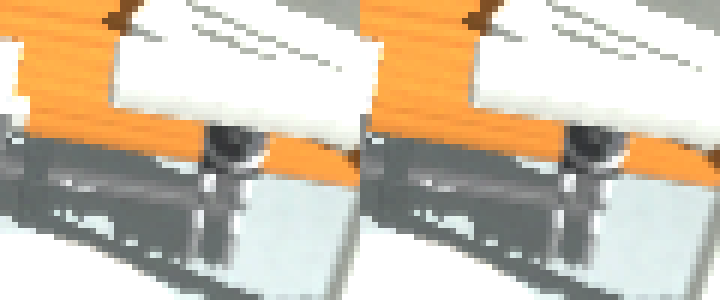

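The lever and collar look the same as they did after release. The only difference is at the left edge, where the bracket has gone. Handing in.

```bash
python3 -c "
from plant import ctrl
print(ctrl.close_job())"
```

```text
the job is handed in; nothing more can be done
None
```

The bracket stands on the cork mat and the lever is over with its collar down. I handed the job in at about 28 s of the 58 s allowed; the hand-in gives no verdict.

**What I did:**
- I lifted the collar about 12 mm at the locked end and swung the lever to about 0.82 rad. Then I lowered and released the collar.
- I gripped the bracket by its tab, raised it 32 mm and drew it off the stud with no noticeable drag.
- I lowered it onto the mat until I felt contact, let go and backed away.

**What the last checks showed:**
- **Bracket:** its outline matches an upright bracket about 2 mm from the mat centre I measured.
- **Lever and collar:** the keeper tip measured 172 mm up, which fits the lever being past the hump. The collar lies where a lowered one should, and the last picture shows it unchanged.
- **Other things:** by eye, the jar, brush pot, saucer and plate look untouched.

**What failed or disagreed:**
- My first approach, tilted 46°, ran into the limit of joint 3. I backed off and used 28 to 33° instead.
- Lowering the collar met about 8.5 N before I let go, probably because the grip had slipped a few millimetres along it.
- My machine position was about 2 mm off in y, which I corrected.
- A last depth check of the bracket's face was spoilt by robot points, and the network did not find the bracket on the mat in the top view, where the arm hid it. The upright check therefore rests on the scene camera and the force felt at touchdown.

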